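# Pack the tube fittings into the dry-storage case and close it

## Robot

A 6-joint arm with a two-finger parallel gripper is mounted at the origin on a cart in front of the work surface, level with it; the furniture and walls round the work are solid. World frame = base frame: x ahead of the robot, y to its left, z up, the work surface at z = 0. Lengths are in m, angles in rad, forces in N, time in s.
With the tool pointing down it reaches from about 0.225 to 0.875 m from the base axis. Payload 3.4 kg.
Tool frame: the origin (TCP) lies midway between the tips of the shut fingers; the grasp point (between the pads) lies 19 mm behind it; x points along the fingers, z is the direction in which the jaws open and shut, and the axes are right-handed (so a half turn about x gives the same grasp; the last joint's range is limited). The gripper opens to 85 mm and grips with 20 to 120 N. Pads are 22 mm wide; open, the fingers measure 114 mm over their backs; the gripper's body (76 mm by 85 mm) begins 54 mm behind the grasp point. The pads swing forward as they close: fully open they stand 13 mm farther back than shut.
Start: joints at [-1.439, 0.276, 1.505, -0, 1.361, -0.121], TCP at [0.144, -0.557, 0.231] pointing down, gripper open.
Joint ranges: [-2.89, 2.89], [-0.75, 2.08], [0.22, 2.7], [-1.18, 4.32], [0.11, 2.71], [-2.7, 2.7]. Speed limits (rad/s): [2.57, 2.57, 3.14, 3.14, 3.14, 3.14].

## Interface

Orientations are given as a unit quaternion [w, x, y, z].
In Python, from rig import manip, eyes gives the robot as it stands. The module is installed in compiled form; this text tells all that it offers.
- The arm moves only by the shell command python3 -m crank 'ROWS' [FORCE]. ROWS is JSON, a list of rows, each a list of 7 numbers: the shift along the tool's x, y, z in cm, then the turn, a rotation vector about the tool's x, y, z in degrees, then the finger opening in cm, from 0 to 8.54. A call has 1 to 5 rows; each row is the pose to reach, as a shift and turn from the pose commanded when the call began, along the tool's axes at that moment; what a row does not reach only later rows make up. A row lasts 1/8 s, in which the tool goes at most 62.5 mm and 10.7 degrees, less where a joint would pass 70% of its speed; a pose out of reach is approached as far as the arm can. A call with a gripper value outside its range is refused whole. The fingers move at their own pace and stop on an object; FORCE is the grip in N (left out, the last holds). Time passes only in rows, so rows that repeat a pose let the fingers close. It gives the time, the measured TCP pose, the force and the opening at its end, in the units of the state.
- manip.get_state(): the state, without advancing time (a new reading comes with each control period).
- eyes.get_image(name): name is "scene" or "top" or "wrist"; returns a dict with "color" (420x560x3 uint8, blue, green, red), "z_map" (420x560 float32, m along the optical axis (not along the pixel's ray), 0 where there is no reading), "vertical_fov" (degrees; the focal length in pixels is half the picture's height over the tangent of half this angle, whatever the lens; pixels are square), "cx", "cy" (the principal point, pixels), "dist" ([k1, k2, p1, p2, k3] as OpenCV has them; the pictures are not rectified), "eye" and "attitude" of the camera in the world. Camera axes: x right, y up, looking along -z (the intrinsics and any distortion apply to the point x, -y, -z); pixel columns grow to the right and rows downward; lengths in m; the calibration is good to about 2 mm. A picture is of the moment at which its call begins.
- manip.sign_off(): hands the job in, once; it reports no verdict.
The state is a dict: "clock": time; "qpos": joint angles; "qd": joint speeds; "effort": joint torques, N m; "position": TCP position; "ee_rot": TCP orientation; "contact_force": force on the tool from outside, world axes, zero at the start; "moment": the same for the moment, N m; "width": finger opening in m.
Only numpy, scipy, OpenCV 4.12 (cv2) and the standard library are available. Lean on these libraries where they do the work, as an engineer would, in place of code of your own. Each camera call takes 0.05 s, during which the arm holds its last target.

## Task

Pack away the clean tube fittings: lay every black fitting that is out on the bench inside the white case, then put the blue cover on and press its corners down until all four black clips have snapped over its edge. Also push the two yellow sleeves fully home onto the case's two steel spigots, one on each. Leave the bottle, the cup of beads and the tape roll where they are.

Things in the scene. Friction and masses are not known exactly. Their poses are not given: they have to be found in the camera images.
- dry_case: white open case, fixed to the bench; origin: centre of the underside of its bay. Bay inside 72 mm (its x) by 156 mm (its y), walls and floor 4 mm thick, rim 46 mm high. Joined to its +y end: a white block 100 x 52 mm, 22 mm high, with two upright steel spigots. On each long side (+x, -x) stand two black snap clips, at y = -63 and +63 mm, their tops 59 mm above the bench.
- case_rim (a point): centre of the case's mouth, at rim height, 46 mm above the bench; axes as the case's. The cover's plate lies on the rim when it is home.
- clip0 (a joint): black sprung snap clip, 14 mm wide, on the case's -x side near its -y end. 0 = sprung back, grows to 0.006 m pushed outward. Its hook reaches 2.8 mm over the edge of a cover that is home, 3.7 mm above the rim; a cover merely laid on rests on the sloped tops of the clips about 10 mm high. About 8 N down on the pad beside it snaps it; the clip then springs back to 0.
- clip1 (a joint): black sprung snap clip, 14 mm wide, on the case's -x side near its +y end. 0 = sprung back, grows to 0.006 m pushed outward. Its hook reaches 2.8 mm over the edge of a cover that is home, 3.7 mm above the rim; a cover merely laid on rests on the sloped tops of the clips about 10 mm high. About 8 N down on the pad beside it snaps it; the clip then springs back to 0.
- clip2 (a joint): black sprung snap clip, 14 mm wide, on the case's +x side near its -y end. 0 = sprung back, grows to 0.006 m pushed outward. Its hook reaches 2.8 mm over the edge of a cover that is home, 3.7 mm above the rim; a cover merely laid on rests on the sloped tops of the clips about 10 mm high. About 8 N down on the pad beside it snaps it; the clip then springs back to 0.
- clip3 (a joint): black sprung snap clip, 14 mm wide, on the case's +x side near its +y end. 0 = sprung back, grows to 0.006 m pushed outward. Its hook reaches 2.8 mm over the edge of a cover that is home, 3.7 mm above the rim; a cover merely laid on rests on the sloped tops of the clips about 10 mm high. About 8 N down on the pad beside it snaps it; the clip then springs back to 0.
- port_a (a point): foot of the steel spigot on the case's -x side (at x = -31, y = +116 mm of the case), on the top face of the block, 22 mm above the bench. The spigot stands upright, 20 mm thick, 25 mm high, tapered over its top 6 mm; four sprung balls in its sides, 11 mm up, grip a sleeve.
- port_b (a point): foot of the steel spigot on the case's +x side (at x = +31, y = +116 mm of the case), on the top face of the block, 22 mm above the bench. The spigot stands upright, 20 mm thick, 25 mm high, tapered over its top 6 mm; four sprung balls in its sides, 11 mm up, grip a sleeve.
- cover_mid (a point): blue cover, 84 (its x) by 168 mm (its y), 0.13 kg; point: its centre, 24.5 mm above its lowest point. 3 mm plate, underside 6.5 mm below the point; four round pegs under it, 10 mm thick, 18 mm long, enter the bay's corners with 1.3 mm play; lifting rib on the middle, 12 mm thick (x), 64 mm long (y), its top 24.5 mm above the point. Fits either way round; on the bench it stands on its pegs.
- pad0 (a point): centre of the top of a round yellow press pad, 16 mm across, 13 mm high above the cover's plate, at x = -27, y = -63 mm of the cover, beside where a clip takes hold. With the cover home it is 16 mm above the case's rim.
- pad1 (a point): centre of the top of a round yellow press pad, 16 mm across, 13 mm high above the cover's plate, at x = -27, y = +63 mm of the cover, beside where a clip takes hold. With the cover home it is 16 mm above the case's rim.
- pad2 (a point): centre of the top of a round yellow press pad, 16 mm across, 13 mm high above the cover's plate, at x = +27, y = -63 mm of the cover, beside where a clip takes hold. With the cover home it is 16 mm above the case's rim.
- pad3 (a point): centre of the top of a round yellow press pad, 16 mm across, 13 mm high above the cover's plate, at x = +27, y = +63 mm of the cover, beside where a clip takes hold. With the cover home it is 16 mm above the case's rim.
- sleeve_a_mid (a point): yellow rigid blanking sleeve standing upright, mouth down, 30 mm across, 36 mm high, closed flat top, bore 23 mm across and 31 mm deep, 0.03 kg. Point: its centre, 18 mm above its lower rim; z up. It slips over either spigot with clearance until the sprung balls stop it 10 to 14 mm short; a push of a few newtons sends it home, its lower rim on the block.
- sleeve_b_mid (a point): yellow rigid blanking sleeve standing upright, mouth down, 30 mm across, 36 mm high, closed flat top, bore 23 mm across and 31 mm deep, 0.03 kg. Point: its centre, 18 mm above its lower rim; z up. It slips over either spigot with clearance until the sprung balls stop it 10 to 14 mm short; a push of a few newtons sends it home, its lower rim on the block.
- fitting0_mid (a point): black push-in tube fitting lying on its side, 20 x 57 x 21 mm (box-like, stays put), 0.05 kg. Point: its centre, 10.5 mm above what it lies on; own x across (20 mm), own y along its length (57 mm), z up. May be absent (None).
- fitting1_mid (a point): black push-in tube fitting lying on its side, 20 x 57 x 21 mm (box-like, stays put), 0.05 kg. Point: its centre, 10.5 mm above what it lies on; own x across (20 mm), own y along its length (57 mm), z up. May be absent (None).
- fitting2_mid (a point): black push-in tube fitting lying on its side, 20 x 57 x 21 mm (box-like, stays put), 0.05 kg. Point: its centre, 10.5 mm above what it lies on; own x across (20 mm), own y along its length (57 mm), z up. May be absent (None).
- bottle_small: bystander: 100 ml bottle with blue cap, 56 mm across, 99 mm high; origin at the centre of its underside
- cup_beads: bystander: clear cup of yellow beads, 57 mm across, 61 mm high; origin at the centre of its underside
- tape_roll: bystander: blue tape roll lying flat, 62 mm across, 25 mm high; origin at the centre of its underside
Things that resemble listed ones, but are neither listed nor needed, are in the scene too. What is shaped like the part that bears sleeve_a_mid but red is not meant.

How it is judged:
On the way, in this order (a step that is already met when the one before it is completed fails the run):
1. every fitting lies inside the case (x of fitting0_mid in the frame of dry_case between -0.036 and 0.036 m and y of fitting0_mid in the frame of dry_case between -0.078 and 0.078 m and z of fitting0_mid in the frame of dry_case between 0.006 and 0.04 m and x of fitting1_mid in the frame of dry_case between -0.036 and 0.036 m and y of fitting1_mid in the frame of dry_case between -0.078 and 0.078 m and z of fitting1_mid in the frame of dry_case between 0.006 and 0.04 m and x of fitting2_mid in the frame of dry_case between -0.036 and 0.036 m and y of fitting2_mid in the frame of dry_case between -0.078 and 0.078 m and z of fitting2_mid in the frame of dry_case between 0.006 and 0.04 m), for 0.2 s.
2. the cover is on and all four clips have snapped over its edge (z of each of pad0, pad1, pad2, pad3 in the frame of case_rim below 0.0185 m and value of joint each of clip0, clip1, clip2, clip3 below 0.001 m and horizontal distance between cover_mid and case_rim below 0.005 m), for 0.2 s.
At the end, for the whole second after the job is handed in: Every fitting is inside the bay; the cover is centred on the case within 5 mm with every press pad less than 18.5 mm above the rim (2.5 mm from home) and all four clips sprung back to less than 1 mm; each sleeve is upright within 0.15 rad on a spigot, within 6 mm of its axis and 3 mm of fully home (all of step 1 and all of step 2 and ((horizontal distance between sleeve_a_mid and port_a below 0.006 m and z of sleeve_a_mid in the frame of port_a below 0.021 m) or (horizontal distance between sleeve_a_mid and port_b below 0.006 m and z of sleeve_a_mid in the frame of port_b below 0.021 m)) and angle between each of sleeve_a_mid, sleeve_b_mid's own z axis and vertical below 0.15 rad and ((horizontal distance between sleeve_b_mid and port_a below 0.006 m and z of sleeve_b_mid in the frame of port_a below 0.021 m) or (horizontal distance between sleeve_b_mid and port_b below 0.006 m and z of sleeve_b_mid in the frame of port_b below 0.021 m))); the robot touches nothing.
It fails at once if the bottle, the bead cup or the tape roll is moved by more than 4 cm (distance of any of bottle_small, cup_beads, tape_roll from where it was at the start of the episode above 0.04 m).
Of fitting0, fitting1, fitting2 only 1 to 3 are there at a start; the rules pass over those that are not, and their reading is None.
At some moment in a run one of fitting0, fitting1, fitting2, cover may be knocked a few centimetres aside while the robot is not near it.
It also fails if it takes over 210 s, if anything falls off the work surface, if the arm or the gripper's body presses on something with over 40 N, if the wrist force passes 120 N, or if a joint passes its speed limit or range.

## Working session

There is one attempt and no reset: what is moved stays moved. The work goes in short steps, Python scripts to look and compute and a shell command to move; the robot and the scene stay as the last step left them, time stands still between calls to the robot, and variables do not carry over. Pictures are saved under pics/ and viewed, and the job is handed in when it is done.

```bash
mkdir -p pics; ls; cat > h.py <<'E'
import numpy as np, cv2, json
from rig import manip, eyes
from scipy.spatial.transform import Rotation as R
def RR(q): return R.from_quat([q[1],q[2],q[3],q[0]]).as_matrix()
def snap(n,f=None):
    im=eyes.get_image(n)
    if f: cv2.imwrite('pics/'+f,im['color'])
    return im
def att(im):
    a=np.array(im['attitude'],float)
    return RR(a) if a.size==4 else a.reshape(3,3)
def K(im):
    h=im['color'].shape[0]; f=h/2/np.tan(np.radians(im['vertical_fov'])/2)
    return np.array([[f,0,im['cx']],[0,f,im['cy']],[0,0,1]])
def cloud(im):
    h,w=im['z_map'].shape
    u,v=np.meshgrid(np.arange(w),np.arange(h))
    p=cv2.undistortPoints(np.stack([u,v],-1).reshape(-1,1,2).astype(np.float64),K(im),np.array(im['dist'],float)).reshape(h,w,2)
    z=im['z_map'].astype(float)
    c=np.stack([p[...,0]*z,-p[...,1]*z,-z],-1)
    W=c@att(im).T+np.array(im['eye'])
    W[z==0]=np.nan
    return W
def ray(im,u,v,zw):
    p=cv2.undistortPoints(np.array([[[u,v]]],float),K(im),np.array(im['dist'],float))[0,0]
    d=att(im)@np.array([p[0],-p[1],-1]); e=np.array(im['eye'])
    return e+d*(zw-e[2])/d[2]
def proj(im,P):
    c=(np.atleast_2d(P)-np.array(im['eye']))@att(im)
    c=c*[1,-1,-1]
    return cv2.projectPoints(c.reshape(-1,1,3),np.zeros(3),np.zeros(3),K(im),np.array(im['dist'],float))[0].reshape(-1,2)
def tool(target,yaw=None):
    """rows numbers: shift in cm tool axes to world target TCP; """
    s=manip.get_state(); M=RR(s['ee_rot'])
    return (M.T@(np.array(target)-np.array(s['position'])))*100
E
python3 - <<'E'
from h import *
s=manip.get_state(); print(s); print(RR(s['ee_rot']).round(3))
for n in ['scene','top','wrist']:
    im=snap(n,n+'0.png'); print(n,im['vertical_fov'],im['cx'],im['cy'],im['dist'],im['eye'],im['attitude'])
E
```

```text
pics
{'clock': 0.0, 'qpos': array([-1.43900395e+00,  2.76612577e-01,  1.50614385e+00, -4.26810156e-06,
        1.36069519e+00, -1.20980835e-01]), 'qd': array([-7.78525030e-04,  1.54988992e-06, -1.03229768e-03, -2.34666200e-04,
        8.22312625e-04,  4.25176695e-04]), 'effort': array([ 3.24727671e-04, -4.16778767e+01, -2.45804787e+01,  3.58970317e-05,
        1.10906549e-02,  2.66193877e-05]), 'position': array([ 0.14373543, -0.55619672,  0.23042542]), 'ee_rot': array([ 0.55856879,  0.43344746,  0.55950535, -0.43252511]), 'contact_force': array([-0.41213948, -0.2846716 ,  1.00997774]), 'moment': array([0.05221103, 0.01466817, 0.03342612]), 'width': 0.08552935864596324}
[[-0.     0.968  0.25 ]
 [ 0.002  0.25  -0.968]
 [-1.     0.    -0.002]]
scene 49.38789196410753 281.2218299949048 209.69129735463562 [-0.04490841  0.          0.          0.          0.        ] [-0.19875691  0.76654463  0.99180701] [-0.49076291 -0.18807511  0.31043509  0.7920919 ]
top 55.91585334150967 275.2650200301997 213.41530845375888 [-0.04404836  0.          0.          0.          0.        ] [0.38698527 0.37255542 1.08795389] [ 0.7093785   0.05969485 -0.06459272 -0.69931856]
wrist 60.61599917226043 288.5520040354711 204.3231098474996 [0.00584675 0.         0.         0.         0.        ] [ 0.21197209 -0.53829361  0.37360051] [ 0.78316632 -0.11045377  0.08685108 -0.6057288 ]
```

View pics/scene0.png

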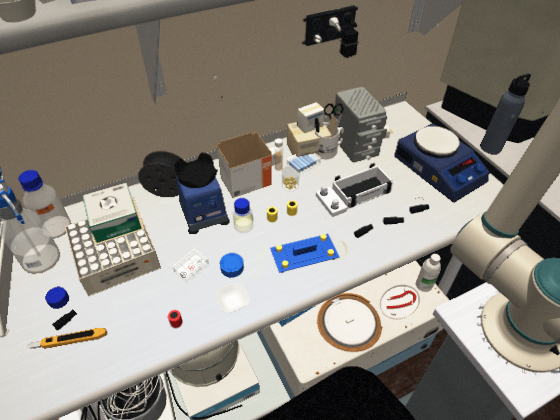

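View pics/top0.png

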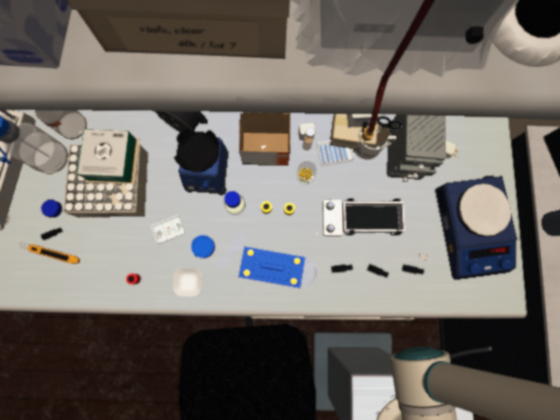

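View pics/wrist0.png

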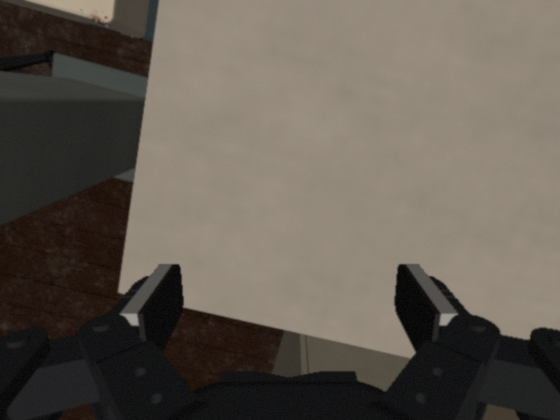

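```bash
python3 - <<'E'
from h import *
im=snap('top')
c=im['color']; a=cv2.resize(c[180:300,230:430],None,fx=4,fy=4,interpolation=cv2.INTER_CUBIC); cv2.imwrite('pics/c1.png',a)
W=cloud(im); np.save('W.npy',W)
for u,v in [(342,268),(378,270),(413,269),(52,233),(266,207),(289,208),(133,279),(272,267),(203,247),(234,203),(306,173),(320,290),(373,217),(332,217)]:
    print(u,v,W[v,u].round(3))
s=snap('scene'); d=s['color']
b=np.hstack([cv2.resize(d[150:250,330:450],None,fx=4,fy=4,interpolation=cv2.INTER_CUBIC)[:400],cv2.resize(d[270:370,30:110],None,fx=4,fy=4,interpolation=cv2.INTER_CUBIC)])
cv2.imwrite('pics/c2.png',b)
E
```

```text
342 268 [0.431 0.185 0.018]
378 270 [0.427 0.088 0.019]
413 269 [ 0.43  -0.008  0.019]
52 233 [0.513 0.977 0.022]
266 207 [0.591 0.392 0.037]
289 208 [0.59  0.329 0.034]
133 279 [0.393 0.738 0.037]
272 267 [0.43  0.373 0.045]
203 247 [0.481 0.559 0.027]
234 203 [0.588 0.472 0.102]
306 173 [0.692 0.282 0.023]
320 290 [0.372 0.243 0.003]
373 217 [0.573 0.094 0.006]
332 217 [0.569 0.211 0.021]
```

View pics/c1.png

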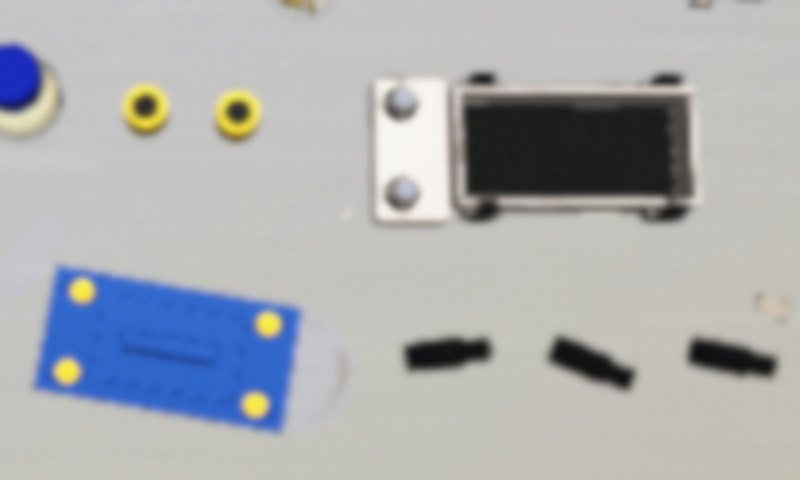

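View pics/c2.png

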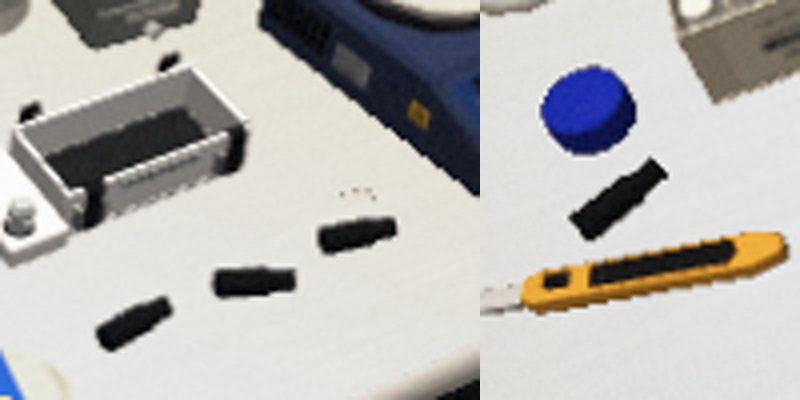

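```bash
cat > meas.py <<'E'
from h import *
def rect(P):
    r=cv2.minAreaRect(P[:,:2].astype(np.float32)); b=cv2.boxPoints(r)
    e=[b[1]-b[0],b[2]-b[1]]; e.sort(key=np.linalg.norm)
    L=e[1]; yaw=np.degrees(np.arctan2(L[1],L[0]))%180
    return np.array(r[0]),np.linalg.norm(e[0]),np.linalg.norm(e[1]),yaw
def boxmask(im,m,z,area):
    # contour of mask -> world at plane z -> minAreaRect
    n,l,st,ce=cv2.connectedComponentsWithStats(m.astype(np.uint8))
    out=[]
    for i in range(1,n):
        if area[0]<st[i,4]<area[1]:
            v,u=np.where(l==i); P=np.array([ray(im,a,b,z) for a,b in zip(u,v)])
            out.append((ce[i].round(1),st[i,4],*rect(P)))
    return out
E
python3 - <<'E'
from meas import *
im=snap('top');c=im['color'].astype(int);W=cloud(im)
m=(c.max(2)<70)
roi=np.zeros_like(m); roi[255:290,325:440]=1
for o in boxmask(im,m&roi,0.0195,(30,400)): print('fit',o)
hsv=cv2.cvtColor(im['color'],cv2.COLOR_BGR2HSV)
blue=(hsv[...,0]>100)&(hsv[...,0]<125)&(hsv[...,1]>120)&(hsv[...,2]>90)
yel=(hsv[...,0]>20)&(hsv[...,0]<35)&(hsv[...,1]>120)&(hsv[...,2]>120)
roi=np.zeros_like(m); roi[240:295,230:315]=1
for o in boxmask(im,cv2.morphologyEx(((blue|yel)&roi).astype(np.uint8),cv2.MORPH_CLOSE,np.ones((5,5))),0.021,(500,9000)): print('cover',o)
for o in boxmask(im,yel&roi,0.034,(10,900)): print('pad',o)
roi=np.zeros_like(m); roi[195:222,250:305]=1
for o in boxmask(im,cv2.morphologyEx((yel&roi).astype(np.uint8),cv2.MORPH_CLOSE,np.ones((5,5))),0.036,(30,900)): print('slv',o)
for (u0,u1,v0,v1) in [(250,278,195,222),(278,305,195,222)]:
    P=W[v0:v1,u0:u1].reshape(-1,3); P=P[P[:,2]>.03]; print('slv depth',rect(P),np.median(P[:,2]))
P=W[190:245,335:412].reshape(-1,3); Q=P[(P[:,2]>.042)&(P[:,2]<.049)]; print('rim',rect(Q),len(Q))
P=W[190:245,318:345].reshape(-1,3); Q=P[(P[:,2]>.017)&(P[:,2]<.027)]; print('block',rect(Q),len(Q)); Q=P[(P[:,2]>.040)];print('sp',Q.round(3)[:40])
E
```

```text
fit (array([340.7, 268. ]), np.int32(102), array([0.43118745, 0.18650781]), np.float32(0.015414226), np.float32(0.05249709), np.float32(98.72082))
fit (array([376.8, 270.3]), np.int32(104), array([0.42506868, 0.08888822]), np.float32(0.015611552), np.float32(0.05319489), np.float32(68.82377))
fit (array([411.9, 269.2]), np.int32(99), array([ 0.42941049, -0.00601961]), np.float32(0.014875473), np.float32(0.053300884), np.float32(79.34867))
cover (array([271.6, 266.8]), np.int32(1857), array([0.43180728, 0.3744095 ]), np.float32(0.08059455), np.float32(0.16440012), np.float32(80.82408))
pad (array([250. , 252.5]), np.int32(16), array([0.46790725, 0.43225688]), np.float32(0.007969771), np.float32(0.0106604975), np.float32(90.845436))
pad (array([296.8, 260.6]), np.int32(16), array([0.44848302, 0.30715543]), np.float32(0.007925748), np.float32(0.010638122), np.float32(90.769196))
pad (array([246.2, 272.5]), np.int32(18), array([0.41505888, 0.44152376]), np.float32(0.007843574), np.float32(0.010602376), np.float32(90.84524))
pad (array([293.3, 280.9]), np.int32(18), array([0.39527619, 0.3
[... 1020 characters left out ...]
0.047]
 [0.603 0.225 0.044]
 [0.603 0.222 0.045]
 [0.603 0.22  0.046]
 [0.603 0.217 0.048]
 [0.603 0.214 0.048]
 [0.603 0.211 0.046]
 [0.603 0.182 0.048]
 [0.601 0.227 0.04 ]
 [0.601 0.225 0.043]
 [0.601 0.222 0.044]
 [0.601 0.219 0.044]
 [0.6   0.217 0.049]
 [0.6   0.215 0.049]
 [0.6   0.212 0.05 ]
 [0.6   0.209 0.046]
 [0.601 0.182 0.047]
 [0.598 0.228 0.045]
 [0.598 0.225 0.043]
 [0.596 0.223 0.052]
 [0.598 0.22  0.046]
 [0.598 0.217 0.046]
 [0.597 0.215 0.049]
 [0.597 0.212 0.048]
 [0.599 0.208 0.04 ]
 [0.598 0.182 0.047]
 [0.596 0.224 0.04 ]
 [0.595 0.222 0.046]
 [0.595 0.219 0.045]
 [0.594 0.217 0.049]
 [0.594 0.215 0.049]
 [0.595 0.211 0.045]
 [0.596 0.208 0.041]
 [0.595 0.182 0.047]]
```

```bash
cat > plan.py <<'E'
import sys
from h import *
def plan(x,y,z,psi):
    s=manip.get_state(); M=RR(s['ee_rot']); p=np.radians(psi)
    zt=np.array([np.cos(p),np.sin(p),0]); xt=np.array([0,0,-1.]); T=np.stack([xt,np.cross(zt,xt),zt],1)
    sh=M.T@(np.array([x,y,z])-s['position'])*100
    rv=np.degrees(R.from_matrix(M.T@T).as_rotvec())
    zz=M[:,2]
    print('clk',round(s['clock'],2),'pos',s['position'].round(4),'psi',round(np.degrees(np.arctan2(zz[1],zz[0])),1),'F',s['contact_force'].round(1),'w',round(s['width'],4),'q6',round(float(np.degrees(s['qpos'][5])),0))
    print('ROW',sh.round(2).tolist(),rv.round(1).tolist())
if __name__=='__main__': plan(*map(float,sys.argv[1:5]))
E
python3 plan.py 0.42 0.03 0.23 -11
```

```text
clk 0.3 pos [ 0.1438 -0.5566  0.231 ] psi -75.5 F [-0.1  0.6 -0.4] w 0.0855 q6 -7.0
ROW [0.13, 41.42, -49.88] [-64.5, -0.0, -0.0]
```

```bash
python3 -m crank '[[-3,41.4,-49.9,-64.5,0,0,8.5],[-3,41.4,-49.9,-64.5,0,0,8.5],[-3,41.4,-49.9,-64.5,0,0,8.5],[-3,41.4,-49.9,-64.5,0,0,8.5],[-3,41.4,-49.9,-64.5,0,0,8.5]]' 40; python3 plan.py 0.42 0.03 0.26 -11
```

```text
clock: 0.92
position: [0.2773, -0.2725, 0.246]
ee_rot: [0.695, 0.132, 0.694, -0.132]
contact_force: [0.5, -0.1, 0.1]
width: 0.0849
clk 0.93 pos [ 0.2773 -0.2725  0.246 ] psi -21.5 F [ 0.5 -0.1  0.1] w 0.0849 q6 -33.0
ROW [-1.41, 33.38, 2.19] [-10.5, 0.1, 0.0]
```

```bash
python3 -m crank '[[-1.4,33.4,2.2,-10.5,0,0,8.5],[-1.4,33.4,2.2,-10.5,0,0,8.5],[-1.4,33.4,2.2,-10.5,0,0,8.5],[-1.4,33.4,2.2,-10.5,0,0,8.5],[-1.4,33.4,2.2,-10.5,0,0,8.5]]'; python3 plan.py 0.42 -0.006 0.26 -11;python3 - <<'E'
from h import *
im=snap('wrist','w1.png')
E
```

```text
clock: 1.55
position: [0.4121, 0.0093, 0.2593]
ee_rot: [0.704, 0.069, 0.703, -0.07]
contact_force: [0.5, -0.4, 0.8]
width: 0.0849
clk 1.55 pos [0.4121 0.0093 0.2593] psi -11.3 F [ 0.5 -0.4  0.8] w 0.0849 q6 3.0
ROW [-0.07, -1.35, 1.07] [-0.3, 0.1, 0.0]
```

View pics/w1.png

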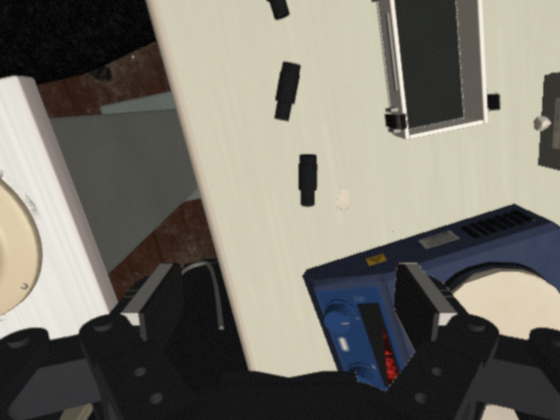

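```bash
cat > wf.py <<'E'
from meas import *
def wfit(im,z=0.019):
    c=im['color'].astype(int); W=cloud(im)
    m=(c.max(2)<70)&(W[...,2]>0.005)&(W[...,2]<0.03)
    for o in boxmask(im,m,z,(150,6000)): print('fit',o[0],o[1],o[2].round(4),round(float(o[3]),4),round(float(o[4]),4),round(float(o[5]),1))
E
python3 - <<'E'
from wf import *
im=snap('wrist'); wfit(im)
W=cloud(im); P=W[200:400,300:560].reshape(-1,3); P=P[(P[:,2]>.03)&(P[:,2]<.14)&(P[:,1]>-.4)]; print(P[:,2].max(), P[np.argmax(P[:,1])], P[np.argmin(P[:,0])])
E
```

```text
fit [275.7  13.1] 500 [0.4329 0.1709] 0.0188 0.0295 96.7
fit [425.8  66.9] 4646 [0.5713 0.0946] 0.0559 0.1337 90.3
fit [285.  100.6] 903 [0.4252 0.0879] 0.0186 0.0548 67.6
fit [544.  130.4] 1069 [0.6876 0.0046] 0.0163 0.0961 86.1
fit [305.1 188.3] 767 [ 0.4295 -0.007 ] 0.0177 0.0553 79.5
fit [394.3 259. ] 1609 [ 0.5067 -0.1171] 0.1172 0.285 34.4
0.10363467622526856 [ 0.64174831 -0.07953568  0.04666252] [ 0.40837385 -0.12147336  0.03166526]
```

```bash
python3 plan.py 0.4297 -0.007 0.005 -10.5
```

```text
clk 1.65 pos [0.4134 0.0131 0.2592] psi -10.8 F [ 0.3 -0.6  0.2] w 0.0851 q6 3.0
ROW [25.41, -1.76, 1.93] [-0.3, 0.1, -0.2]
```

```bash
python3 -m crank '[[0,0,0,0,0,0,6],[0,0,0,0,0,0,6]]'; python3 plan.py 0.4297 -0.007 0.005 -10.5
```

```text
clock: 1.9
position: [0.411, 0.0063, 0.2587]
ee_rot: [0.703, 0.07, 0.704, -0.07]
contact_force: [-0.6, 0.2, 0.7]
width: 0.0599
clk 1.9 pos [0.411  0.0063 0.2587] psi -11.4 F [-0.6  0.2  0.7] w 0.0599 q6 3.0
ROW [25.37, -0.91, 2.11] [-0.9, -0.0, 0.0]
```

```bash
python3 -m crank '[[6,-0.9,2.1,0,0,0,6],[12,-0.9,2.1,0,0,0,6],[16,-0.9,2.1,0,0,0,6],[16,-0.9,2.1,0,0,0,6],[16,-0.9,2.1,0,0,0,6]]'; python3 plan.py 0.4297 -0.007 0.005 -10.5
python3 - <<'E'
from wf import *
im=snap('wrist','w2.png'); wfit(im)
E
python3 plan.py 0.4297 -0.007 0.005 -10.5
```

```text
clock: 2.52
position: [0.4315, -0.0068, 0.1002]
ee_rot: [0.705, 0.07, 0.703, -0.07]
contact_force: [0.2, -0.2, 0.6]
width: 0.0599
clk 2.52 pos [ 0.4315 -0.0068  0.1002] psi -11.4 F [ 0.2 -0.2  0.6] w 0.0599 q6 1.0
ROW [9.52, -0.05, -0.2] [-0.9, 0.2, 0.0]
fit [428.2  64. ] 1672 [0.5273 0.0607] 0.0154 0.0812 90.5
fit [248.3  59.4] 3169 [0.426  0.0876] 0.0197 0.0563 67.5
fit [286.8 210.3] 2260 [ 0.43   -0.0068] 0.019 0.0584 79.2
fit [499.6 294.3] 2092 [ 0.5631 -0.0952] 0.0152 0.0864 8.1
fit [326.7 346.6] 1560 [ 0.4377 -0.1133] 0.0198 0.0696 12.9
clk 2.58 pos [ 0.432  -0.0067  0.1007] psi -11.4 F [-0.5 -0.3 -0.1] w 0.0601 q6 1.0
ROW [9.57, -0.07, -0.26] [-0.9, 0.2, 0.0]
```

View pics/w2.png

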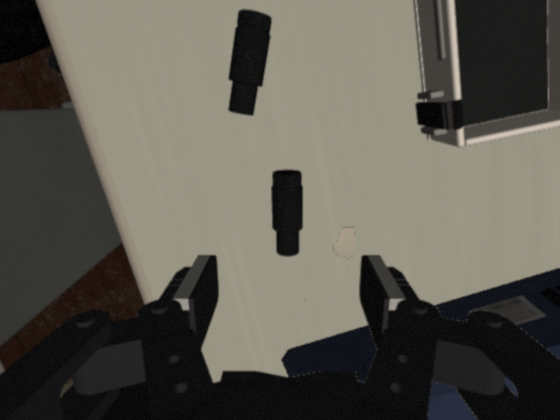

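```bash
python3 -m crank '[[5,0.2,-0.2,0.9,0,0,6],[9.4,0.2,-0.2,0.9,0,0,6],[9.5,0.2,-0.2,0.9,0,0,6],[9.5,0.2,-0.2,0.9,0,0,0.5],[9.5,0.2,-0.2,0.9,0,0,0.5]]' 40;  python3 -m crank '[[0,0,0,0,0,0,0.5],[0,0,0,0,0,0,0.5],[0,0,0,0,0,0,0.5]]'; python3 plan.py 0.57 0.055 0.13 90
```

```text
clock: 3.2
position: [0.4308, -0.0036, 0.0058]
ee_rot: [0.705, 0.075, 0.701, -0.075]
contact_force: [0.4, -0.2, 0.4]
width: 0.0244
clock: 3.58
position: [0.4307, -0.0036, 0.0058]
ee_rot: [0.705, 0.075, 0.701, -0.075]
contact_force: [-0.2, -0.5, 6.9]
width: 0.0187
clk 3.58 pos [ 0.4307 -0.0036  0.0058] psi -12.2 F [-0.2 -0.5  6.9] w 0.0187 q6 2.0
ROW [-12.36, 8.67, 12.44] [-102.2, 0.2, 0.3]
```

```bash
python3 -m crank '[[-6,0,0,0,0,0,0.5],[-12,0,0,0,0,0,0.5],[-14,0,0,0,0,0,0.5]]' 40;  python3 -m crank '[[0,0,0,0,0,0,0.5]]'; python3 plan.py 0.567 0.057 0.13 -90
```

```text
clock: 3.95
position: [0.4313, -0.0036, 0.1487]
ee_rot: [0.706, 0.075, 0.7, -0.075]
contact_force: [-0.4, 1.0, -0.4]
width: 0.0188
clock: 4.08
position: [0.4303, -0.0035, 0.1464]
ee_rot: [0.705, 0.075, 0.701, -0.075]
contact_force: [-0.8, 0.1, -0.9]
width: 0.0188
clk 4.08 pos [ 0.4303 -0.0035  0.1464] psi -12.2 F [-0.8  0.1 -0.9] w 0.0188 q6 2.0
ROW [1.72, 8.8, 12.07] [77.8, 0.3, -0.3]
```

```bash
python3 -m crank '[[0.5,4.4,6,40,0,0,0.5],[0.5,8.8,12.1,78,0,0,0.5],[0.5,8.8,12.1,78,0,0,0.5],[0.5,8.8,12.1,78,0,0,0.5],[0.5,8.8,12.1,78,0,0,0.5]]';  python3 plan.py 0.567 0.057 0.13 -90
```

```text
clock: 4.7
position: [0.5647, 0.0575, 0.1367]
ee_rot: [0.591, 0.386, 0.593, -0.387]
contact_force: [0.2, 0.6, -1.1]
width: 0.0189
clk 4.7 pos [0.5647 0.0575 0.1367] psi -66.2 F [ 0.2  0.6 -1.1] w 0.0189 q6 65.0
ROW [0.67, 0.19, 0.14] [23.8, -0.0, 0.2]
```

```bash
python3 -m crank '[[0,0.2,0.1,24,0,0,0.5],[0,0.2,0.1,24,0,0,0.5],[0,0.2,0.1,24,0,0,0.5],[0,0.2,0.1,24,0,0,0.5]]';  python3 plan.py 0.567 0.057 0.13 -90; python3 - <<'E'
from h import *
im=snap('wrist','w3.png')
E
```

```text
clock: 5.2
position: [0.5668, 0.0571, 0.1373]
ee_rot: [0.5, 0.499, 0.501, -0.5]
contact_force: [-0.1, -1.0, 0.1]
width: 0.019
clk 5.2 pos [0.5668 0.0571 0.1373] psi -89.9 F [-0.1 -1.   0.1] w 0.019 q6 89.0
ROW [0.73, 0.02, 0.01] [0.1, 0.0, 0.2]
```

View pics/w3.png

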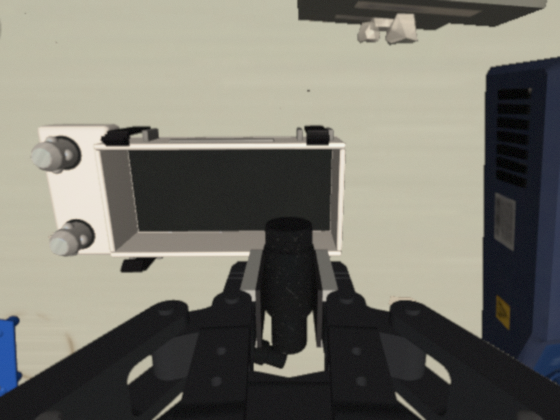

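```bash
python3 - <<'E'
from meas import *
im=snap('wrist'); W=cloud(im); 
for (u,v) in [(97,146),(344,141),(341,253),(113,253)]: print(ray(im,u,v,.046).round(4))
z=W[...,2]; c=im['color'].min(2)
m=(z>.0425)&(z<.05)&(c>110); m[:, :90]=0; m[:,400:]=0; m[:130]=0
n,l,st,ce=cv2.connectedComponentsWithStats(m.astype(np.uint8)); print(st[1:][st[1:,4]>60])
P=W[m]; print(rect(P),np.median(P[:,2]))
v,u=np.where(m); Q=np.array([ray(im,a,b,.046) for a,b in zip(u,v)]); print(rect(Q))
a=im['color'].copy(); a[m]=(0,0,255); cv2.imwrite('pics/w3m.png',cv2.resize(a[100:290,0:380],None,fx=2,fy=2))
m2=(z>.018)&(z<.026)&(c>110); m2[:,200:]=0;m2[:110]=0; v,u=np.where(m2); Q=np.array([ray(im,a,b,.022) for a,b in zip(u,v)]); print('block',rect(Q))
for (u,v) in [(40,156),(64,243)]: print('sp top',ray(im,u,v,.047).round(4))
E
```

```text
[0.6081 0.182  0.046 ]
[0.6119 0.022  0.046 ]
[0.5334 0.0204 0.046 ]
[0.5329 0.1817 0.046 ]
[[  94  142  252  115 3600]]
(array([0.56857777, 0.10265483]), np.float32(0.09361869), np.float32(0.16440675), np.float32(90.443695)) 0.04618876935757618
(array([0.56793374, 0.10235456]), np.float32(0.095545724), np.float32(0.16331601), np.float32(90.44897))
block (array([0.50048631, 0.20854734]), np.float32(0.13072503), np.float32(0.24986136), np.float32(159.42236))
sp top [0.6016 0.2193 0.047 ]
sp top [0.5408 0.2143 0.047 ]
```

View pics/w3m.png

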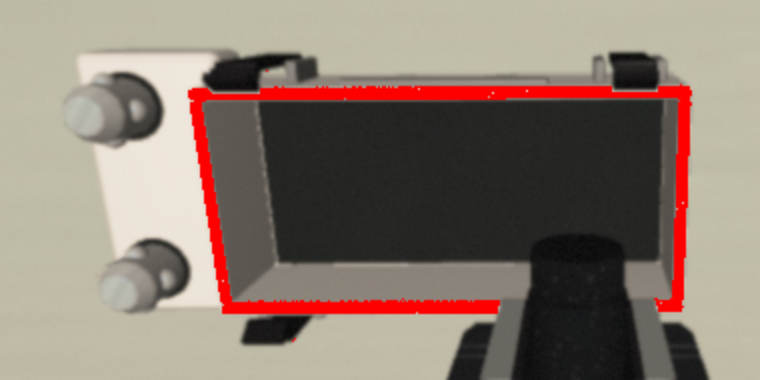

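```bash
python3 plan.py 0.5735 0.0575 0.0115 -90; python3 -m crank '[[5,0.6,0,0,0,0,0.5],[9,0.7,0,0,0,0,0.5],[12.5,0.7,0,0,0,0,0.5],[12.5,0.7,0,0,0,0,0.5],[12.5,0.7,0,0,0,0,0.5]]';  python3 plan.py 0.5735 0.0575 0.0115 -90
```

```text
clk 5.3 pos [0.5672 0.0571 0.1378] psi -89.9 F [ 0.2  0.7 -1.3] w 0.0192 q6 89.0
ROW [12.63, 0.66, -0.04] [0.1, 0.0, 0.1]
clock: 5.92
position: [0.575, 0.0571, 0.0141]
ee_rot: [0.5, 0.5, 0.5, -0.5]
contact_force: [0.4, 0.5, 0.0]
width: 0.0189
clk 5.92 pos [0.575  0.0571 0.0141] psi -89.9 F [0.4 0.5 0. ] w 0.0189 q6 89.0
ROW [0.26, -0.15, -0.04] [0.1, 0.0, -0.0]
```

```bash
python3 -m crank '[[0.3,-0.1,0,0,0,0,0.5],[0.3,-0.1,0,0,0,0,0.5],[0.3,-0.1,0,0,0,0,3],[0.3,-0.1,0,0,0,0,3],[0.3,-0.1,0,0,0,0,3]]'; python3 -m crank '[[-6,0,0,0,0,0,3],[-12,0,0,0,0,0,3],[-16,0,0,0,0,0,3],[-16,0,0,0,0,0,3]]';   python3 plan.py 0.426 0.084 0.12 -22.5; python3 - <<'E'
from wf import *
im=snap('wrist','w4.png'); wfit(im)
im=snap('top','t4.png');
E
```

```text
clock: 6.55
position: [0.5739, 0.0571, 0.0109]
ee_rot: [0.5, 0.5, 0.5, -0.5]
contact_force: [-0.4, -0.9, -0.3]
width: 0.0298
clock: 7.05
position: [0.5763, 0.0571, 0.1749]
ee_rot: [0.503, 0.502, 0.498, -0.498]
contact_force: [-0.1, 0.9, -1.5]
width: 0.0299
clk 7.05 pos [0.5763 0.0571 0.1749] psi -89.9 F [-0.1  0.9 -1.5] w 0.0299 q6 89.0
ROW [5.35, -15.07, -2.71] [-67.4, 0.3, -0.4]
fit [464.4 201.8] 2104 [ 0.5524 -0.0961] 0.0132 0.2164 6.7
fit [265.  337.2] 735 [0.4278 0.0793] 0.0233 0.0407 68.7
```

View pics/w4.png

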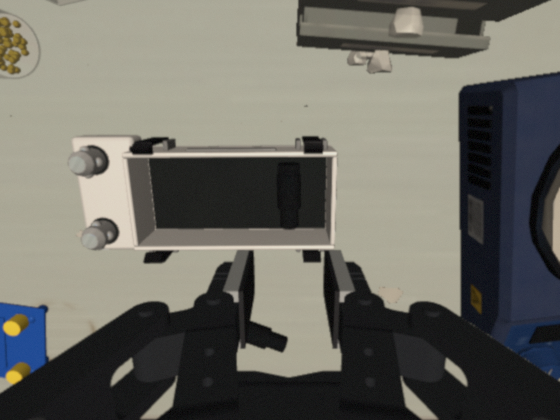

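View pics/t4.png

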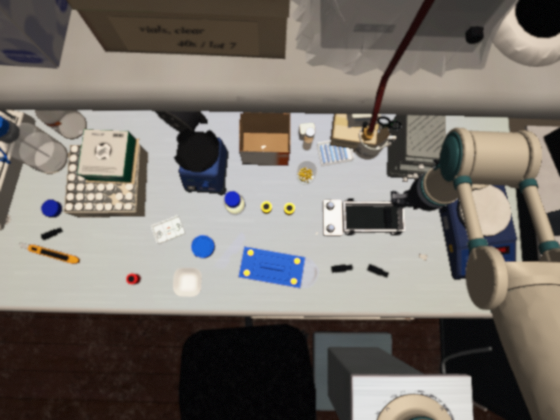

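```bash
python3 -m crank '[[2,-6,-1,-10,0,0,5],[5,-12,-2.5,-67.4,0,0,6],[5,-15,-3,-67.4,0,0,6],[5,-15,-3,-67.4,0,0,6],[5,-15,-3,-67.4,0,0,6]]';python3 -m crank '[[0,0,0,-11,0,0,6],[0,0,0,-22,0,0,6],[0,0,0,-22,0,0,6]]';   python3 plan.py 0.427 0.0904 0.0055 -22.5; python3 - <<'E'
from wf import *
im=snap('wrist','w5.png'); wfit(im)
E
python3 plan.py 0.427 0.0904 0.0055 -22.5;
```

```text
clock: 7.78
position: [0.4216, 0.087, 0.119]
ee_rot: [0.67, 0.221, 0.673, -0.222]
contact_force: [-0.1, -1.1, -0.7]
width: 0.06
clock: 8.15
position: [0.4224, 0.0868, 0.1192]
ee_rot: [0.7, 0.092, 0.702, -0.093]
contact_force: [0.5, -0.4, 0.3]
width: 0.0599
clk 8.15 pos [0.4224 0.0868 0.1192] psi -15.0 F [ 0.5 -0.4  0.3] w 0.0599 q6 17.0
ROW [11.37, 0.48, 0.39] [7.5, -0.2, 0.1]
fit [262.1  51.8] 2732 [0.4318 0.1859] 0.0197 0.0565 97.0
fit [411.1  49. ] 208 [0.5219 0.1656] 0.0059 0.0138 90.2
fit [439.9 154.8] 1828 [0.5279 0.088 ] 0.0148 0.1289 89.4
fit [293.4 197.3] 1972 [0.4255 0.0894] 0.0194 0.0581 67.7
fit [442.9 395.6] 557 [ 0.5018 -0.1044] 0.0222 0.0293 9.0
clk 8.2 pos [0.4226 0.0868 0.1195] psi -15.1 F [-0.6 -0.6  0.7] w 0.0599 q6 17.0
ROW [11.4, 0.47, 0.36] [7.4, -0.2, 0.1]
```

```bash
python3 -m crank '[[5,0.6,0.3,7.4,0,0,6],[10,0.6,0.3,7.4,0,0,6],[11.4,0.6,0.3,7.4,0,0,6],[11.4,0.6,0.3,7.4,0,0,6],[11.4,0.6,0.3,7.4,0,0,0.5]]' 40;  python3 -m crank '[[0,0,0,0,0,0,0.5],[0,0,0,0,0,0,0.5],[0,0,0,0,0,0,0.5],[0,0,0,0,0,0,0.5]]'; python3 -m crank '[[-6,0,0,0,0,0,0.5],[-12,0,0,0,0,0,0.5],[-14,0,0,0,0,0,0.5],[-14,0,0,0,0,0,0.5]]'; python3 plan.py 0.5735 0.1455 0.15 -90
```

```text
clock: 8.82
position: [0.4287, 0.0919, 0.0071]
ee_rot: [0.694, 0.137, 0.693, -0.137]
contact_force: [0.2, 0.1, -0.4]
width: 0.0433
clock: 9.32
position: [0.4291, 0.092, 0.0078]
ee_rot: [0.695, 0.137, 0.693, -0.137]
contact_force: [-0.6, -0.9, 6.2]
width: 0.0191
clock: 9.82
position: [0.4294, 0.092, 0.1485]
ee_rot: [0.695, 0.137, 0.692, -0.137]
contact_force: [-0.4, 0.7, -1.1]
width: 0.0189
clk 9.82 pos [0.4294 0.092  0.1485] psi -22.4 F [-0.4  0.7 -1.1] w 0.0189 q6 25.0
ROW [-0.07, 10.43, 11.3] [67.6, 0.2, -0.3]
```

```bash
python3 -m crank '[[0,5,5.5,10,0,0,0.5],[0,10.4,11.3,67.6,0,0,0.5],[0,10.4,11.3,67.6,0,0,0.5],[0,10.4,11.3,67.6,0,0,0.5],[0,10.4,11.3,67.6,0,0,0.5]]';python3 -m crank '[[0,0,0,11,0,0,0.5],[0,0,0,20,0,0,0.5],[0,0,0,20,0,0,0.5]]';   python3 plan.py 0.5735 0.1455 0.013 -90
```

```text
clock: 10.45
position: [0.5712, 0.1451, 0.1438]
ee_rot: [0.557, 0.432, 0.56, -0.435]
contact_force: [0.7, -0.2, -0.6]
width: 0.019
clock: 10.82
position: [0.5711, 0.145, 0.1447]
ee_rot: [-0.476, -0.521, -0.477, 0.523]
contact_force: [-0.4, -0.8, -0.8]
width: 0.0189
clk 10.82 pos [0.5711 0.145  0.1447] psi -95.2 F [-0.4 -0.8 -0.8] w 0.0189 q6 103.0
ROW [13.16, 0.28, -0.09] [-5.2, 0.0, 0.2]
```

```bash
python3 -m crank '[[4,0.3,0,-5.2,0,0,0.5],[8,0.3,0,-5.2,0,0,0.5],[12.5,0.3,-0.1,-5.2,0,0,0.5],[13.1,0.3,-0.1,-5.2,0,0,0.5],[13.1,0.3,-0.1,-5.2,0,0,0.5]]';python3 plan.py 0.5735 0.1455 0.013 -90
```

```text
clock: 11.45
position: [0.5756, 0.1459, 0.0158]
ee_rot: [-0.5, -0.5, -0.5, 0.5]
contact_force: [-0.5, -0.2, -0.2]
width: 0.0189
clk 11.45 pos [0.5756 0.1459 0.0158] psi -90.1 F [-0.5 -0.2 -0.2] w 0.0189 q6 98.0
ROW [0.28, -0.21, 0.04] [-0.1, 0.0, 0.0]
```

```bash
python3 -m crank '[[0.3,-0.2,0,0,0,0,0.5],[0.3,-0.2,0,0,0,0,0.5],[0.3,-0.2,0,0,0,0,3],[0.3,-0.2,0,0,0,0,3],[0.3,-0.2,0,0,0,0,3]]'; python3 -m crank '[[-6,0,0,0,0,0,3],[-12,0,0,0,0,0,3],[-13,0,0,0,0,0,3],[-13,0,0,0,0,0,3]]';   python3 plan.py 0.4315 0.187 0.12 7; python3 - <<'E'
from wf import *
im=snap('wrist','w6.png'); wfit(im)
im=snap('scene','s6.png');
E
```

```text
clock: 12.08
position: [0.5735, 0.1459, 0.013]
ee_rot: [0.5, 0.501, 0.499, -0.5]
contact_force: [0.9, 0.2, -0.2]
width: 0.0302
clock: 12.58
position: [0.5734, 0.1459, 0.1432]
ee_rot: [0.5, 0.501, 0.499, -0.5]
contact_force: [-0.3, 0.8, -0.1]
width: 0.03
clk 12.57 pos [0.5734 0.1459 0.1432] psi -90.1 F [-0.3  0.8 -0.1] w 0.03 q6 98.0
ROW [2.31, -14.2, -4.08] [-97.1, 0.1, -0.1]
fit [444.   22.3] 766 [0.6967 0.0305] 0.0191 0.0538 85.9
fit [257.6 345.9] 688 [0.4376 0.1748] 0.0246 0.0346 89.9
```

View pics/w6.png

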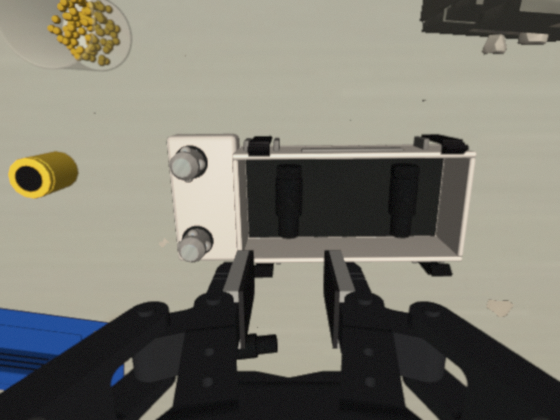

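```bash
python3 -m crank '[[0,-7,-2,-20,0,0,3],[1,-14,-4,-97,0,0,6],[2,-14.2,-4.3,-97,0,0,6],[2,-14.2,-4.3,-97,0,0,6],[2,-14.2,-4.3,-97,0,0,6]]';python3 -m crank '[[0,0,0,-11,0,0,6],[0,0,0,-22,0,0,6],[0,0,0,-33,0,0,6],[0,0,0,-44,0,0,6],[0,0,0,-48,0,0,6]]';   python3 plan.py 0.4314 0.1889 0.006 7; python3 - <<'E'
from wf import *
im=snap('wrist','w5.png'); wfit(im)
E

```

```text
clock: 13.3
position: [0.4294, 0.1889, 0.1207]
ee_rot: [0.671, 0.218, 0.674, -0.219]
contact_force: [0.7, -0.0, 0.4]
width: 0.0602
clock: 13.92
position: [0.43, 0.1887, 0.1207]
ee_rot: [0.702, -0.073, 0.705, 0.072]
contact_force: [0.4, 0.7, 0.2]
width: 0.0599
clk 13.93 pos [0.43   0.1887 0.1207] psi 11.8 F [0.4 0.7 0.2] w 0.0599 q6 3.0
ROW [11.47, -0.01, 0.2] [4.8, -0.3, 0.0]
fit [291.1 203.2] 1924 [0.4312 0.1877] 0.0194 0.0578 97.0
fit [443.9 192.7] 251 [0.535  0.2185] 0.0127 0.0234 83.2
fit [530.5 210.9] 354 [0.5989 0.2189] 0.0149 0.0239 82.8
fit [410.4 255.2] 435 [0.5269 0.1669] 0.017 0.0321 90.5
fit [472.4 291. ] 3143 [0.5823 0.1477] 0.0462 0.067 0.0
fit [448.  400.6] 922 [0.5966 0.0493] 0.0352 0.0382 102.3
```

Fitting measured at (0.431, 0.188), sizes right; grasp it.

```bash
python3 -m crank '[[5,0.2,0.1,4.8,0,0,6],[10,0.2,0.1,4.8,0,0,6],[11.4,0.2,0.1,4.8,0,0,6],[11.4,0.2,0.1,4.8,0,0,6],[11.4,0.2,0.1,4.8,0,0,0.5]]' 40;  python3 -m crank '[[0,0,0,0,0,0,0.5],[0,0,0,0,0,0,0.5],[0,0,0,0,0,0,0.5],[0,0,0,0,0,0,0.5]]'; python3 -m crank '[[-6,0,0,0,0,0,0.5],[-12,0,0,0,0,0,0.5],[-14,0,0,0,0,0,0.5],[-14,0,0,0,0,0,0.5]]'; python3 plan.py 0.5735 0.1015 0.15 -90
```

```text
clock: 14.6
position: [0.4333, 0.1916, 0.0099]
ee_rot: [0.707, -0.042, 0.705, 0.042]
contact_force: [-0.6, 0.0, 1.0]
width: 0.043
clock: 15.1
position: [0.4333, 0.1917, 0.0103]
ee_rot: [0.707, -0.042, 0.705, 0.042]
contact_force: [-0.9, -0.3, 7.0]
width: 0.0189
clock: 15.6
position: [0.4332, 0.1917, 0.1509]
ee_rot: [0.708, -0.042, 0.704, 0.042]
contact_force: [0.4, -0.6, -0.9]
width: 0.0191
clk 15.6 pos [0.4332 0.1917 0.1509] psi 6.8 F [ 0.4 -0.6 -0.9] w 0.0191 q6 9.0
ROW [0.15, -10.62, 12.86] [96.8, 0.2, -0.3]
```

```bash
python3 -m crank '[[0,-5,6,20,0,0,0.5],[0,-10,12,96.8,0,0,0.5],[0,-10.6,12.9,96.8,0,0,0.5],[0,-10.6,12.9,96.8,0,0,0.5],[0,-10.6,12.9,96.8,0,0,0.5]]';python3 -m crank '[[0,0,0,11,0,0,0.5],[0,0,0,22,0,0,0.5],[0,0,0,33,0,0,0.5],[0,0,0,44,0,0,0.5],[0,0,0,48,0,0,0.5]]';   python3 plan.py 0.5735 0.1015 0.0155 -90
```

```text
clock: 16.23
position: [0.5718, 0.1006, 0.1462]
ee_rot: [0.646, 0.283, 0.649, -0.285]
contact_force: [-0.2, 0.6, 0.1]
width: 0.0185
clock: 16.85
position: [0.5713, 0.1012, 0.1466]
ee_rot: [-0.476, -0.521, -0.478, 0.523]
contact_force: [-0.2, 0.0, -0.1]
width: 0.0185
clk 16.85 pos [0.5713 0.1012 0.1466] psi -95.1 F [-0.2  0.  -0.1] w 0.0185 q6 98.0
ROW [13.11, 0.26, -0.06] [-5.1, 0.0, 0.2]
```

```bash
python3 -m crank '[[4,0.2,0,-5.1,0,0,0.5],[8,0.2,0,-5.1,0,0,0.5],[12.5,0.2,0,-5.1,0,0,0.5],[13,0.2,0,-5.1,0,0,0.5],[13,0.2,0,-5.1,0,0,0.5]]';python3 plan.py 0.5735 0.1015 0.0155 -90
```

```text
clock: 17.48
position: [0.5743, 0.1011, 0.0184]
ee_rot: [0.5, 0.499, 0.501, -0.5]
contact_force: [-0.0, -0.1, -1.2]
width: 0.0188
clk 17.48 pos [0.5743 0.1011 0.0184] psi -89.8 F [-0.  -0.1 -1.2] w 0.0188 q6 93.0
ROW [0.29, -0.07, -0.04] [0.2, 0.0, 0.1]
```

```bash
python3 -m crank '[[0.3,0,0,0,0,0,0.5],[0.3,0,0,0,0,0,0.5],[0.3,0,0,0,0,0,3],[0.3,0,0,0,0,0,3],[0.3,0,0,0,0,0,3]]'; python3 -m crank '[[-6,0,0,0,0,0,3],[-12,0,0,0,0,0,3],[-15,0,0,0,0,0,3],[-15,0,0,0,0,0,3]]';   python3 plan.py 0.4315 0.3744 0.2 -9; python3 - <<'E'
from wf import *
im=snap('wrist','w7.png')
im=snap('top','t7.png');
E
```

```text
clock: 18.1
position: [0.5748, 0.1012, 0.016]
ee_rot: [0.501, 0.499, 0.501, -0.499]
contact_force: [-0.6, 0.7, 0.4]
width: 0.0301
clock: 18.6
position: [0.5765, 0.1013, 0.1688]
ee_rot: [0.502, 0.501, 0.499, -0.497]
contact_force: [-0.6, -0.1, -0.7]
width: 0.0296
clk 18.6 pos [0.5765 0.1013 0.1688] psi -89.8 F [-0.6 -0.1 -0.7] w 0.0296 q6 93.0
ROW [-3.21, -14.39, -27.36] [-80.8, 0.3, -0.3]
```

View pics/w7.png

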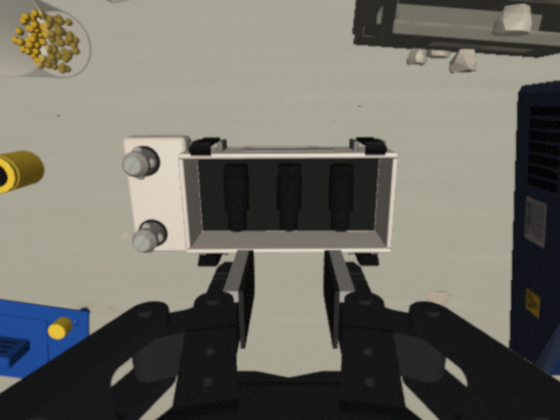

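View pics/t7.png

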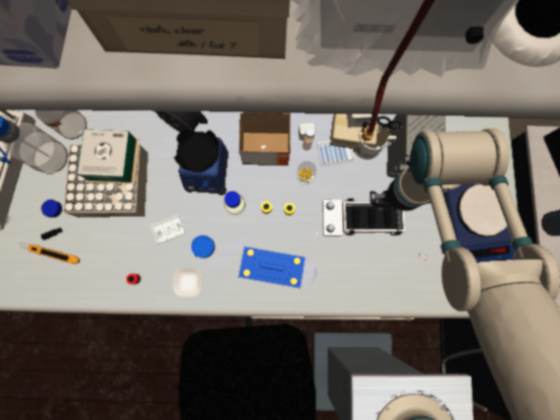

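```bash
python3 -m crank '[[-1,-5,-5,-10,0,0,3],[-2,-10,-11,-80,0,0,4],[-3,-14.4,-17,-80,0,0,4],[-3,-14.4,-23,-80,0,0,4],[-3.2,-14.4,-27.4,-80,0,0,4]]';python3 -m crank '[[0,0,0,-11,0,0,4],[0,0,0,-22,0,0,4],[0,0,0,-26,0,0,4],[0,0,0,-26,0,0,4]]';   python3 plan.py 0.4315 0.3744 0.16 -9.2;
```

```text
clock: 19.32
position: [0.4287, 0.3644, 0.1955]
ee_rot: [0.671, 0.22, 0.672, -0.222]
contact_force: [1.4, -0.5, 0.4]
width: 0.0404
clock: 19.82
position: [0.43, 0.3631, 0.195]
ee_rot: [0.703, 0.066, 0.705, -0.068]
contact_force: [0.3, 0.1, 0.6]
width: 0.0399
clk 19.82 pos [0.43   0.3631 0.195 ] psi -10.9 F [0.3 0.1 0.6] w 0.0399 q6 44.0
ROW [3.5, 1.15, -0.05] [-1.7, -0.2, 0.2]
```

```bash
python3 -m crank '[[2,1.1,0,-1.7,0,0,4],[2,1.1,0,-1.7,0,0,4],[2,1.1,0,-1.7,0,0,4]]'; cat > cov.py <<'E'
from meas import *
def cov(im,zp):  # zp: plate top height; pads at zp+.013
    hsv=cv2.cvtColor(im['color'],cv2.COLOR_BGR2HSV)
    yel=(hsv[...,0]>20)&(hsv[...,0]<35)&(hsv[...,1]>120)&(hsv[...,2]>100)
    W=cloud(im); ok=abs(W[...,2]-zp-.013)<.004
    o=boxmask(im,yel&ok,zp+.013,(60,4000))
    for a in o: print('pad',a[0],a[1],a[2].round(4),round(float(a[3]),4),round(float(a[4]),4))
    if len(o)==4:
        P=np.array([a[2] for a in o]); print('centre',P.mean(0).round(4))
        r=cv2.minAreaRect(P.astype(np.float32)); print(r)
    return o
E
python3 - <<'E'
from cov import *
im=snap('wrist','w8.png'); cov(im,.021)
W=cloud(im); hsv=cv2.cvtColor(im['color'],cv2.COLOR_BGR2HSV)
m=(hsv[...,0]>100)&(hsv[...,0]<125)&(hsv[...,1]>120)&(abs(W[...,2]-.049)<.004)
P=W[m]; print('rib',rect(P),len(P))
E
python3 plan.py 0.4315 0.3744 0.026 -9.2
```

```text
clock: 20.2
position: [0.4328, 0.374, 0.1769]
ee_rot: [0.705, 0.056, 0.705, -0.057]
contact_force: [-1.0, -0.0, 0.4]
width: 0.0399
pad [253.3 109.3] 310 [0.4158 0.442 ] 0.0141 0.0143
pad [322.8 109.3] 305 [0.4686 0.4335] 0.0141 0.0143
pad [486.6 134.6] 841 [0.5934 0.3934] 0.0288 0.0322
pad [483.3 210.1] 724 [0.5903 0.331 ] 0.0293 0.0327
pad [257.2 258.3] 236 [0.3958 0.3186] 0.0139 0.0161
pad [318.8 258.4] 239 [0.4488 0.31  ] 0.0139 0.0161
rib (array([0.43200344, 0.37573549]), np.float32(0.011476721), np.float32(0.063531294), np.float32(81.11912)) 1189
clk 20.25 pos [0.4331 0.3742 0.1774] psi -9.2 F [ 0.8 -0.4  0.8] w 0.0403 q6 43.0
ROW [15.14, 0.0, -0.16] [0.0, 0.0, 0.0]
```

View pics/w8.png

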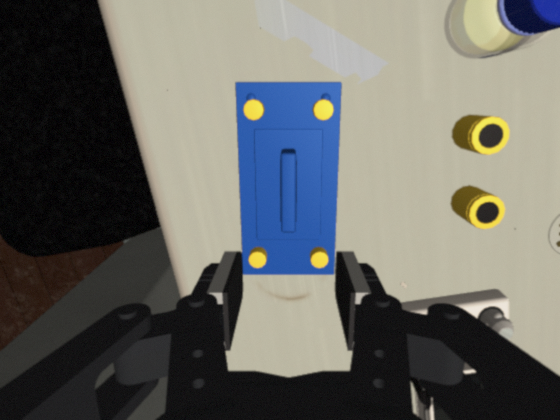

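```bash
python3 -m crank '[[6,0.15,-0.1,0,0,0,3.5],[11,0.15,-0.1,0,0,0,3.5],[13,0.15,-0.1,0,0,0,3.5],[13,0.15,-0.1,0,0,0,3.5]]'; python3 plan.py 0.4322 0.376 0.026 -9.2
```

```text
clock: 20.75
position: [0.4315, 0.3752, 0.0461]
ee_rot: [0.704, 0.056, 0.706, -0.057]
contact_force: [0.5, 0.3, 1.0]
width: 0.035
clk 20.75 pos [0.4315 0.3752 0.0461] psi -9.2 F [0.5 0.3 1. ] w 0.035 q6 43.0
ROW [2.01, 0.09, 0.06] [0.0, -0.1, 0.1]
```

```bash
python3 -m crank '[[2,0.1,0.05,0,0,0,3.5],[2,0.1,0.05,0,0,0,3.5],[2,0.1,0.05,0,0,0,0.5],[2,0.1,0.05,0,0,0,0.5],[2,0.1,0.05,0,0,0,0.5]]' 60; python3 -m crank '[[0,0,0,0,0,0,0.5],[0,0,0,0,0,0,0.5],[0,0,0,0,0,0,0.5]]'; python3 plan.py 0.4322 0.376 0.026 -9.2
```

```text
clock: 21.38
position: [0.434, 0.3776, 0.0288]
ee_rot: [0.706, 0.057, 0.704, -0.056]
contact_force: [-0.4, -0.7, 6.6]
width: 0.0105
clock: 21.75
position: [0.434, 0.3775, 0.0287]
ee_rot: [0.706, 0.057, 0.704, -0.056]
contact_force: [0.4, -0.9, 5.8]
width: 0.0107
clk 21.75 pos [0.434  0.3775 0.0287] psi -9.1 F [ 0.4 -0.9  5.8] w 0.0107 q6 43.0
ROW [0.27, -0.18, -0.15] [0.1, 0.1, -0.1]
```

```bash
python3 -m crank '[[-4,0,0,0,0,0,0.5],[-9,0,0,0,0,0,0.5],[-14,0,0,0,0,0,0.5],[-14,0,0,0,0,0,0.5]]'; python3 plan.py 0.5705 0.1015 0.16 0.5
python3 - <<'E'
from h import *
snap('wrist','w9.png')
E
```

```text
clock: 22.25
position: [0.4352, 0.3787, 0.1719]
ee_rot: [0.708, 0.059, 0.702, -0.054]
contact_force: [0.9, -0.5, -1.3]
width: 0.0107
clk 22.25 pos [0.4352 0.3787 0.1719] psi -9.1 F [ 0.9 -0.5 -1.3] w 0.0107 q6 43.0
ROW [1.14, -25.23, 17.75] [-9.6, 0.4, -0.4]
```

View pics/w9.png

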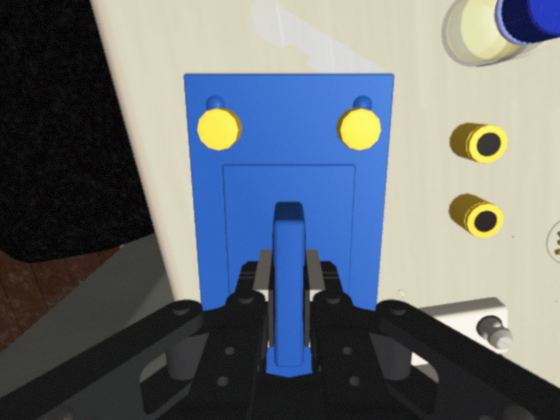

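Cover held level (far pads at (219,129) and (360,129)). Carry it over the case.

```bash
python3 -m crank '[[0,-5,3.5,-4,0,0,0.5],[0,-10,7,-8,0,0,0.5],[0,-15,10.5,-9.6,0,0,0.5],[0,-20,14,-9.6,0,0,0.5],[0,-25.2,17.7,-9.6,0,0,0.5]]'; python3 -m crank '[[0,0,0,0,0,0,0.5],[0,0,0,0,0,0,0.5]]'; python3 plan.py 0.5705 0.1015 0.16 0.5
python3 - <<'E'
from cov import *
im=snap('wrist','w10.png'); s=manip.get_state(); cov(im,s['position'][2]-.005)
E
```

```text
clock: 22.92
position: [0.5662, 0.0995, 0.1651]
ee_rot: [0.706, -0.003, 0.709, 0.003]
contact_force: [0.7, 0.5, -1.5]
width: 0.0103
clock: 23.18
position: [0.5656, 0.1012, 0.1654]
ee_rot: [0.706, -0.002, 0.709, 0.003]
contact_force: [-0.0, 1.1, -0.8]
width: 0.0103
clk 23.18 pos [0.5656 0.1012 0.1654] psi 0.4 F [-0.   1.1 -0.8] w 0.0103 q6 3.0
ROW [0.54, 0.02, 0.5] [-0.1, -0.2, -0.0]
pad [217.3 129. ] 1203 [0.5388 0.162 ] 0.0144 0.0146
pad [359.4 129.1] 1135 [0.591  0.1624] 0.0143 0.0146
```

View pics/w10.png

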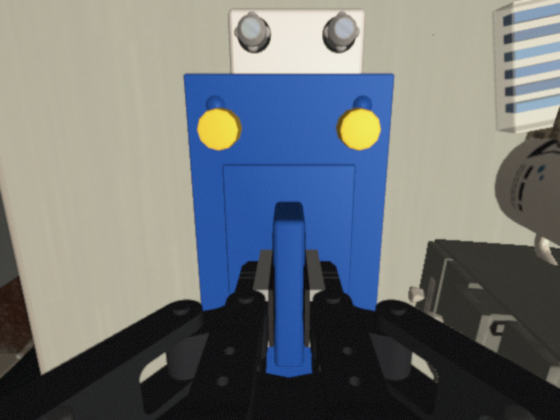

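```bash
python3 - <<'E'
from cov import *
im=snap('wrist'); W=cloud(im); hsv=cv2.cvtColor(im['color'],cv2.COLOR_BGR2HSV)
yel=(hsv[...,0]>20)&(hsv[...,0]<35)&(hsv[...,1]>120)&(hsv[...,2]>100)
n,l,st,ce=cv2.connectedComponentsWithStats(yel.astype(np.uint8))
for i in range(1,n):
    if st[i,4]>500:
        z=np.nanmedian(W[l==i][:,2]); print('pad z',z, ray(im,*ce[i],z).round(4))
print('state',manip.get_state()['position'])
g=cv2.cvtColor(im['color'],cv2.COLOR_BGR2GRAY)
cc=cv2.resize(im['color'][0:90,220:380],None,fx=4,fy=4,interpolation=cv2.INTER_CUBIC); cv2.imwrite('pics/c10.png',cc)
P=W[0:60,235:360].reshape(-1,3); Q=P[P[:,2]>.042]; 
for s in (Q[Q[:,0]<.57],Q[Q[:,0]>.57]): print('sp',s.mean(0).round(4),s.min(0).round(4),s.max(0).round(4),len(s))
m=(W[...,2]>.019)&(W[...,2]<.025); m[:, :200]=0;m[:,400:]=0;m[75:]=0;P=W[m];print('blk x',np.percentile(P[:,0],[1,99]),'ymax',np.percentile(P[:,1],99))
E
```

```text
pad z 0.17116606418362915 [0.5385 0.1628 0.1712]
pad z 0.17097400919404018 [0.5914 0.1632 0.171 ]
state [0.5656719  0.1023885  0.16621409]
sp [0.5388 0.2175 0.046 ] [0.5289 0.208  0.042 ] [0.5479 0.2272 0.0495] 683
sp [0.5997 0.2181 0.046 ] [0.5905 0.2086 0.042 ] [0.6096 0.2284 0.0499] 699
blk x [0.5208638  0.61770767] ymax 0.2356963979467724
```

View pics/c10.png

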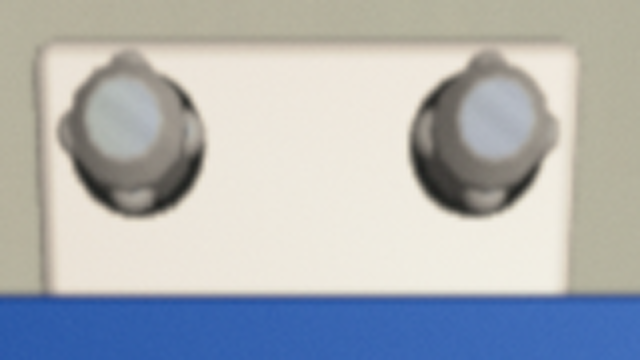

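```bash
python3 -m crank '[[4,0.15,0.5,0,0,0,0.5],[7.5,0.15,0.5,0,0,0,0.5],[7.5,0.15,0.5,0,0,0,0.5],[7.5,0.15,0.5,0,0,0,0.5]]'; python3 plan.py 0.5707 0.1042 0.065 0.5
cat > cc.py <<'E'
from cov import *
im=snap('wrist','w11.png'); W=cloud(im); hsv=cv2.cvtColor(im['color'],cv2.COLOR_BGR2HSV)
yel=(hsv[...,0]>20)&(hsv[...,0]<35)&(hsv[...,1]>120)&(hsv[...,2]>100)
n,l,st,ce=cv2.connectedComponentsWithStats(yel.astype(np.uint8)); pp=[]
for i in range(1,n):
    if st[i,4]>500 and ce[i][0]<420:
        z=np.nanmedian(W[l==i][:,2]); p=ray(im,*ce[i],z); pp.append(p); print('pad',p.round(4))
pp=np.array(pp)
if len(pp)==2:
    d=pp[1]-pp[0]; d=d*np.sign(d[0]); a=np.arctan2(d[1],d[0]); m=pp.mean(0); print('cover c',(m[:2]-.063*np.array([-np.sin(a),np.cos(a)])).round(4),np.degrees(a).round(2),'tilt',(d[2]/d[0]).round(3))
P=W[0:200,200:400].reshape(-1,3); Q=P[(P[:,2]>.042)&(P[:,2]<.05)&(P[:,1]>.2)]
sp=[]
for s in (Q[Q[:,0]<.57],Q[Q[:,0]>.57]): 
    c=(s.min(0)+s.max(0))/2 if len(s) else None; sp.append(c); print('sp',c,len(s))
E
python3 cc.py;python3 plan.py 0.5707 0.1042 0.065 0.5
```

```text
clock: 23.78
position: [0.5725, 0.1038, 0.0933]
ee_rot: [0.708, -0.003, 0.707, 0.003]
contact_force: [0.1, -0.4, -0.8]
width: 0.0108
clk 23.77 pos [0.5725 0.1038 0.0933] psi 0.5 F [ 0.1 -0.4 -0.8] w 0.0108 q6 3.0
ROW [2.83, 0.04, -0.18] [0.0, 0.1, -0.0]
pad [0.5453 0.1646 0.0984]
pad [0.5982 0.1651 0.0985]
cover c [0.5724 0.1018] 0.54 tilt 0.002
sp [0.53862783 0.2145473  0.04562279] 956
sp [0.60024721 0.21509309 0.04581093] 966
clk 23.82 pos [0.573  0.1036 0.0939] psi 0.5 F [ 0.3 -0.2  0.1] w 0.0108 q6 3.0
ROW [2.89, 0.06, -0.24] [0.0, 0.2, -0.0]
```

View pics/w11.png

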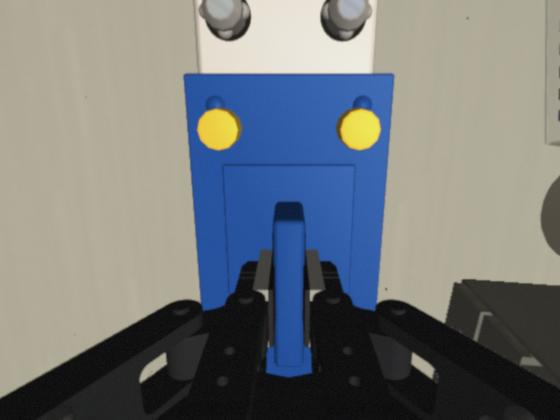

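```bash
python3 -m crank '[[0.8,0,-0.2,0,0,0,0.5],[1.2,0,-0.2,0,0,0,0.5],[1.2,0,-0.2,0,0,0,0.5]]'; python3 cc.py;python3 plan.py 0.5707 0.1042 0.065 0.5
```

```text
clock: 24.2
position: [0.5697, 0.1026, 0.08]
ee_rot: [0.707, -0.003, 0.707, 0.003]
contact_force: [0.5, 1.2, -1.6]
width: 0.0107
pad [0.5427 0.1635 0.0853]
pad [0.5956 0.1639 0.0852]
cover c [0.5696 0.1007] 0.43 tilt -0.001
sp [0.53866748 0.21228424 0.04551881] 641
sp [0.6003208  0.2127757  0.04586109] 647
clk 24.25 pos [0.5699 0.1027 0.0802] psi 0.4 F [ 0.  -0.1 -1.4] w 0.0108 q6 3.0
ROW [1.52, 0.15, 0.08] [-0.1, -0.0, 0.0]
```

```bash
python3 -m crank '[[0.3,0.1,0.1,0,0,0,0.5],[0.8,0.1,0.1,0,0,0,0.5],[1.2,0.1,0.1,0,0,0,0.5],[1.2,0.1,0.1,0,0,0,0.5]]'; python3 cc.py;python3 plan.py 0.5707 0.1042 0.065 0.5
```

```text
clock: 24.75
position: [0.5706, 0.1038, 0.0676]
ee_rot: [0.707, -0.003, 0.708, 0.003]
contact_force: [0.0, -0.4, -1.5]
width: 0.0108
pad [0.5436 0.1645 0.0729]
pad [0.5965 0.1649 0.0728]
cover c [0.5705 0.1017] 0.41 tilt -0.001
sp [0.53969165 0.21157306 0.04541465] 473
sp [0.60009379 0.21223353 0.04537075] 503
clk 24.8 pos [0.5708 0.1037 0.0679] psi 0.5 F [-0.3  0.6 -1.8] w 0.011 q6 3.0
ROW [0.29, 0.05, -0.01] [-0.0, -0.0, 0.0]
```

```bash
python3 -m crank '[[0.2,0,0,0,0,0,0.5],[0.4,0,0,0,0,0,0.5],[0.4,0,0,0,0,0,0.5]]'; python3 cc.py;python3 plan.py 0.5707 0.1042 0.065 0.5
```

```text
clock: 25.18
position: [0.571, 0.1038, 0.0659]
ee_rot: [0.707, -0.003, 0.707, 0.003]
contact_force: [-2.9, 0.6, 9.3]
width: 0.0105
pad [0.5441 0.1647 0.071 ]
pad [0.5969 0.165  0.0713]
cover c [0.5709 0.1018] 0.35 tilt 0.006
sp [0.54031766 0.21158652 0.04534841] 440
sp [0.59991278 0.21183956 0.04546426] 484
clk 25.23 pos [0.571  0.1038 0.0659] psi 0.5 F [-2.1 -0.2  8.4] w 0.0105 q6 3.0
ROW [0.09, 0.04, -0.03] [-0.0, 0.1, -0.0]
```

```bash
python3 -m crank '[[0,0,0,0,0,0,3],[0,0,0,0,0,0,3],[-0.2,0,0,0,0,0,3]]';python3 -m crank '[[-4,0,0,0,0,0,3],[-8,0,0,0,0,0,3],[-10,0,0,0,0,0,3],[-10,0,0,0,0,0,3]]'; python3 plan.py 0.57 0.1018 0.15 0.5; python3 - <<'E'
from cov import *
im=snap('wrist','w12.png'); cov(im,.059)
E
```

```text
clock: 25.6
position: [0.571, 0.1037, 0.066]
ee_rot: [0.707, -0.003, 0.707, 0.003]
contact_force: [-0.2, 0.2, -0.1]
width: 0.0299
clock: 26.1
position: [0.5723, 0.1038, 0.1679]
ee_rot: [0.709, -0.003, 0.706, 0.003]
contact_force: [-0.4, 0.1, 0.0]
width: 0.0302
clk 26.1 pos [0.5723 0.1038 0.1679] psi 0.5 F [-0.4  0.1  0. ] w 0.0302 q6 3.0
ROW [1.79, -0.2, -0.24] [-0.0, 0.2, -0.0]
pad [244.4 117. ] 447 [0.5433 0.1643] 0.0147 0.0147
pad [326.9 116.9] 439 [0.5968 0.1649] 0.0142 0.0147
pad [256.7 289.6] 75 [0.5497 0.0397] 0.004 0.0142
pad [318.  290.3] 167 [0.5944 0.0395] 0.0079 0.0151
centre [0.5711 0.1021]
((0.5707808136940002, 0.10191129148006439), (0.05350561439990997, 0.12541888654232025), 0.68599534034729)
```

View pics/w12.png

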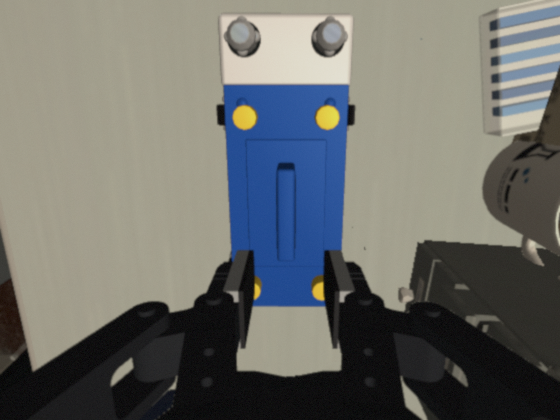

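```bash
python3 plan.py 0.5975 0.165 0.095 0.5; python3 -m crank '[[1,6,2.5,0,0,0,0],[3,6.1,2.5,0,0,0,0],[7.2,6.1,2.5,0,0,0,0],[7.2,6.1,2.5,0,0,0,0],[7.2,6.1,2.5,0,0,0,0]]';python3 plan.py 0.5975 0.165 0.072 0.5; python3 - <<'E'
from cov import *
im=snap('wrist','w13.png')
E
```

```text
clk 26.15 pos [0.5712 0.1038 0.1664] psi 0.5 F [ 0.7 -0.6 -0.9] w 0.0302 q6 3.0
ROW [7.14, 6.1, 2.67] [-0.0, 0.1, 0.0]
clock: 26.78
position: [0.5957, 0.1648, 0.0942]
ee_rot: [0.707, -0.003, 0.707, 0.003]
contact_force: [0.2, -1.3, 0.9]
width: 0.0003
clk 26.77 pos [0.5957 0.1648 0.0942] psi 0.4 F [ 0.2 -1.3  0.9] w 0.0003 q6 9.0
ROW [2.22, 0.02, 0.18] [-0.1, -0.0, 0.0]
```

View pics/w13.png

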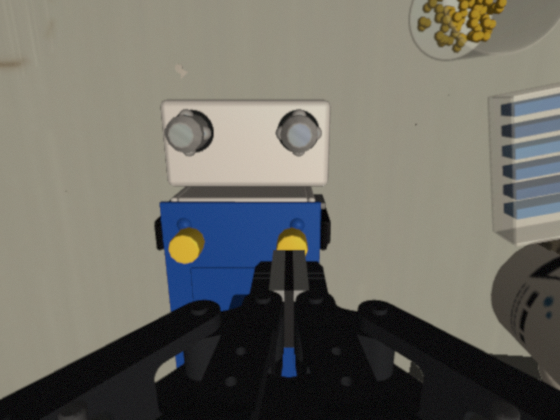

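```bash
python3 -m crank '[[1.2,0,0.15,0,0,0,0],[2.2,0,0.15,0,0,0,0],[2.4,0,0.15,0,0,0,0]]'; python3 -m crank '[[0.3,0,0,0,0,0,0]]'; python3 -m crank '[[0.3,0,0,0,0,0,0]]'; python3 -m crank '[[0.3,0,0,0,0,0,0]]'
```

```text
clock: 27.2
position: [0.5973, 0.1649, 0.0703]
ee_rot: [0.707, -0.003, 0.707, 0.003]
contact_force: [-0.1, -0.1, 8.1]
width: -0.0001
clock: 27.32
position: [0.5976, 0.165, 0.0687]
ee_rot: [0.708, -0.003, 0.706, 0.003]
contact_force: [-2.2, -0.6, 11.5]
width: -0.0002
clock: 27.45
position: [0.5978, 0.1652, 0.0652]
ee_rot: [0.708, -0.003, 0.706, 0.003]
contact_force: [1.1, 1.8, 5.7]
width: 0.0002
clock: 27.58
position: [0.598, 0.1654, 0.0639]
ee_rot: [0.708, -0.003, 0.706, 0.003]
contact_force: [-5.1, 0.1, 27.7]
width: -0.0001
```

```bash
python3 -m crank '[[-2.5,0,0,0,0,0,0],[-2.5,0,-2.7,0,0,0,0],[-2.5,0,-5.4,0,0,0,0],[-2.5,0,-5.4,0,0,0,0]]';python3 plan.py 0.5432 0.1645 0.072 0.5; python3 - <<'E'
from cov import *
im=snap('wrist','w14.png')
W=cloud(im);print(W[230:260,270:310,2].max())
E
```

```text
clock: 28.08
position: [0.5404, 0.1644, 0.0858]
ee_rot: [0.706, -0.003, 0.708, 0.003]
contact_force: [1.0, -0.1, 0.5]
width: -0.0003
clk 28.07 pos [0.5404 0.1644 0.0858] psi 0.5 F [ 1.  -0.1  0.5] w -0.0003 q6 9.0
ROW [1.38, 0.01, 0.28] [-0.0, -0.2, 0.0]
nan
```

View pics/w14.png

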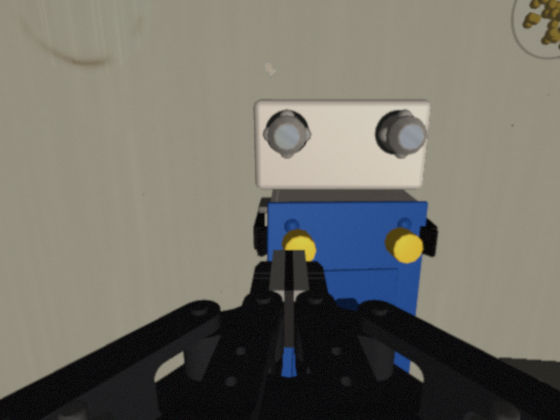

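```bash
python3 -m crank '[[0.8,0,0.3,0,0,0,0],[1.4,0,0.3,0,0,0,0],[1.6,0,0.3,0,0,0,0]]'; python3 -m crank '[[0.3,0,0,0,0,0,0]]'; python3 -m crank '[[0.3,0,0,0,0,0,0]]'; python3 -m crank '[[0.2,0,0,0,0,0,0]]'
```

```text
clock: 28.5
position: [0.5463, 0.1644, 0.0693]
ee_rot: [0.707, -0.003, 0.707, 0.003]
contact_force: [-0.2, -0.5, 2.4]
width: 0.0
clock: 28.62
position: [0.5467, 0.1646, 0.0677]
ee_rot: [0.707, -0.003, 0.707, 0.003]
contact_force: [-1.2, 0.3, 10.1]
width: -0.0001
clock: 28.75
position: [0.5467, 0.1647, 0.0647]
ee_rot: [0.708, -0.003, 0.707, 0.003]
contact_force: [0.6, 0.3, 3.8]
width: 0.0
clock: 28.88
position: [0.5464, 0.1646, 0.0633]
ee_rot: [0.707, -0.003, 0.707, 0.003]
contact_force: [-3.8, -0.7, 16.3]
width: 0.0001
```

```bash
python3 -m crank '[[0.2,0,0,0,0,0,0],[-5,0,0,0,0,0,0],[-5,-6,0,0,0,0,0],[-5,-12.6,-0.2,0,0,0,0],[-4,-12.6,-0.2,0,0,0,0]]';python3 plan.py 0.5440 0.039 0.074 0.5
```

```text
clock: 29.5
position: [0.5456, 0.035, 0.1026]
ee_rot: [0.708, -0.002, 0.706, 0.001]
contact_force: [-0.6, 0.6, 0.6]
width: -0.0001
clk 29.5 pos [0.5456 0.035  0.1026] psi 0.2 F [-0.6  0.6  0.6] w -0.0001 q6 -4.0
ROW [2.86, 0.41, -0.17] [-0.3, 0.1, 0.1]
```

```bash
python3 -m crank '[[0.5,0.2,-0.1,0,0,0,0],[0.5,0.2,-0.1,0,0,0,0]]';python3 plan.py 0.5440 0.039 0.074 0.5; python3 - <<'E'
from cov import *
im=snap('wrist','w15.png')
E
```

```text
clock: 29.75
position: [0.5433, 0.042, 0.0963]
ee_rot: [0.706, -0.003, 0.708, 0.004]
contact_force: [0.7, -0.4, -0.6]
width: -0.0003
clk 29.75 pos [0.5433 0.042  0.0963] psi 0.5 F [ 0.7 -0.4 -0.6] w -0.0003 q6 -3.0
ROW [2.23, -0.3, 0.07] [0.0, -0.1, -0.0]
```

View pics/w15.png

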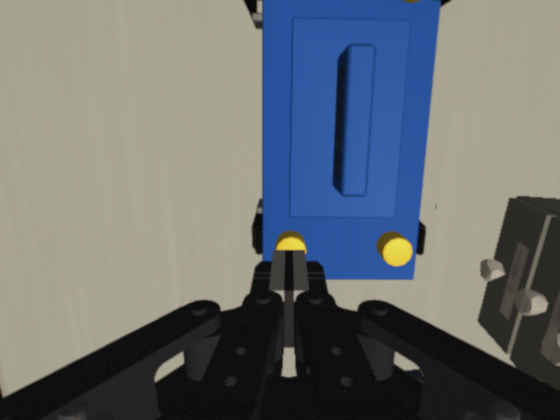

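```bash
python3 -m crank '[[1.2,-0.3,0.05,0,0,0,0],[2,-0.3,0.05,0,0,0,0],[2.3,-0.3,0.05,0,0,0,0],[2.3,-0.3,0.05,0,0,0,0]]'; python3 -m crank '[[0.3,0,0,0,0,0,0]]'; python3 -m crank '[[0.3,0,0,0,0,0,0]]'; python3 -m crank '[[0.3,0,0,0,0,0,0]]'
```

```text
clock: 30.3
position: [0.5443, 0.0377, 0.0739]
ee_rot: [0.707, -0.003, 0.707, 0.003]
contact_force: [0.6, 0.4, 0.1]
width: 0.0001
clock: 30.42
position: [0.5446, 0.0375, 0.0716]
ee_rot: [0.707, -0.003, 0.707, 0.003]
contact_force: [-1.3, 0.8, 6.2]
width: -0.0006
clock: 30.55
position: [0.5451, 0.037, 0.0697]
ee_rot: [0.708, -0.003, 0.706, 0.003]
contact_force: [-3.2, -2.9, 13.0]
width: -0.0002
clock: 30.68
position: [0.5455, 0.0366, 0.0675]
ee_rot: [0.708, -0.004, 0.706, 0.002]
contact_force: [-0.9, -2.0, 9.0]
width: 0.0
```

```bash
python3 -m crank '[[0.3,0,0,0,0,0,0]]'; python3 -m crank '[[0.2,0,0,0,0,0,0]]';python3 -m crank '[[0.1,0,0,0,0,0,0],[0.1,0,0,0,0,0,0]]'
```

```text
clock: 30.8
position: [0.5453, 0.0373, 0.0631]
ee_rot: [0.708, -0.003, 0.706, 0.003]
contact_force: [-0.0, -0.7, -0.3]
width: 0.0002
clock: 30.92
position: [0.5451, 0.0374, 0.0619]
ee_rot: [0.708, -0.003, 0.707, 0.003]
contact_force: [-5.9, -0.2, 24.4]
width: 0.0002
clock: 31.18
position: [0.5451, 0.0374, 0.062]
ee_rot: [0.708, -0.003, 0.706, 0.003]
contact_force: [-4.3, -0.9, 19.5]
width: -0.0001
```

Snapped. Last pad at near-right; no rib at this y, lift 2.5 cm and cross.

```bash
python3 -m crank '[[-2.5,0,0,0,0,0,0],[-2.5,0,2.7,0,0,0,0],[-2.5,0.1,5.3,0,0,0,0],[-2,0.1,5.3,0,0,0,0],[-2,0.1,5.3,0,0,0,0]]';python3 plan.py 0.598 0.0395 0.074 0.5;  python3 - <<'E'
from cov import *
im=snap('wrist','w16.png')
E
```

```text
clock: 31.8
position: [0.5955, 0.0391, 0.0779]
ee_rot: [0.706, -0.003, 0.709, 0.003]
contact_force: [-0.1, 0.5, 0.2]
width: 0.0001
clk 31.8 pos [0.5955 0.0391 0.0779] psi 0.5 F [-0.1  0.5  0.2] w 0.0001 q6 -3.0
ROW [0.39, 0.04, 0.25] [-0.0, -0.2, -0.0]
```

View pics/w16.png

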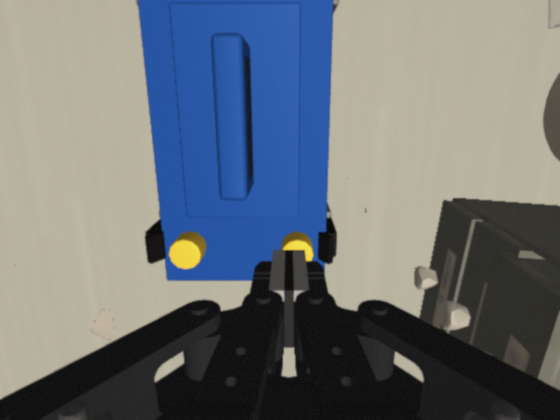

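```bash
python3 -m crank '[[0.4,0,0.2,0,0,0,0],[0.6,0,0.2,0,0,0,0],[0.8,0,0.2,0,0,0,0]]'; python3 -m crank '[[0.3,0,0,0,0,0,0]]'; python3 -m crank '[[0.3,0,0,0,0,0,0]]'; python3 -m crank '[[0.3,0,0,0,0,0,0]]'
```

```text
clock: 32.22
position: [0.5993, 0.039, 0.0711]
ee_rot: [0.707, -0.003, 0.707, 0.003]
contact_force: [-0.1, 0.1, -0.0]
width: -0.0001
clock: 32.35
position: [0.5995, 0.039, 0.0682]
ee_rot: [0.707, -0.003, 0.707, 0.003]
contact_force: [-0.5, -0.6, -0.4]
width: -0.0003
clock: 32.48
position: [0.5995, 0.039, 0.0651]
ee_rot: [0.707, -0.003, 0.707, 0.003]
contact_force: [-0.5, -0.0, 0.1]
width: 0.0002
clock: 32.6
position: [0.5995, 0.039, 0.062]
ee_rot: [0.707, -0.003, 0.707, 0.003]
contact_force: [-0.3, -0.5, 7.6]
width: 0.0001
```

```bash
python3 -m crank '[[0.2,0,0,0,0,0,0]]';python3 -m crank '[[0.1,0,0,0,0,0,0],[0.1,0,0,0,0,0,0]]'; python3 -m crank '[[-5,0,0,0,0,0,0],[-9,0,-2,0,0,0,0],[-9,4,-3,0,0,0,2],[-9,4,-3,0,0,0,3]]'; python3 - <<'E'
from cov import *
im=snap('wrist','w17.png'); cov(im,.049); W=cloud(im)
np.save('W17.npy',W)
E
python3 plan.py 0.57 0.05 0.2 0.5
```

```text
clock: 32.72
position: [0.5996, 0.039, 0.062]
ee_rot: [0.707, -0.003, 0.707, 0.003]
contact_force: [-5.3, -0.1, 18.8]
width: -0.0002
clock: 32.98
position: [0.5996, 0.039, 0.062]
ee_rot: [0.708, -0.003, 0.707, 0.003]
contact_force: [-3.4, 0.0, 17.0]
width: -0.0003
clock: 33.48
position: [0.5684, 0.0806, 0.1499]
ee_rot: [0.707, -0.003, 0.707, 0.004]
contact_force: [0.1, -1.4, 0.0]
width: 0.0304
pad [251.   77.8] 524 [0.5445 0.1646] 0.0146 0.0149
pad [338.7  78.1] 523 [0.5978 0.1651] 0.0145 0.0152
pad [259.4 265.4] 215 [0.5486 0.0396] 0.0085 0.0155
clk 33.52 pos [0.5688 0.0795 0.1494] psi 0.6 F [-0.8  0.4 -0.3] w 0.0302 q6 0.0
ROW [-5.06, -2.95, 0.09] [0.1, 0.0, 0.0]
```

View pics/w17.png

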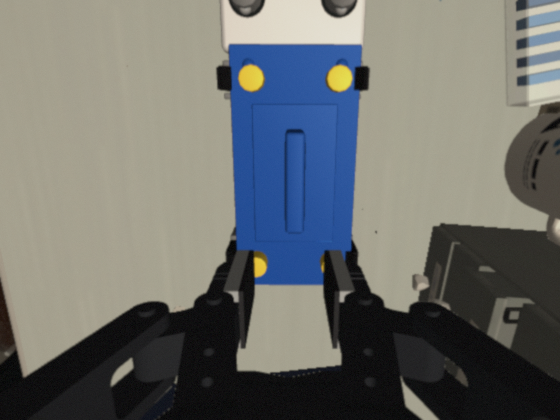

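```bash
python3 -m crank '[[-5,-5,0,0,0,0,3],[-5,-5,0,0,0,0,3],[-5,-5,0,0,0,0,3]]'; cat > padz.py <<'E'
from cov import *
im=snap('wrist','w18.png'); W=cloud(im); hsv=cv2.cvtColor(im['color'],cv2.COLOR_BGR2HSV)
yel=(hsv[...,0]>20)&(hsv[...,0]<35)&(hsv[...,1]>120)&(hsv[...,2]>100)
n,l,st,ce=cv2.connectedComponentsWithStats(cv2.erode(yel.astype(np.uint8),np.ones((5,5))))
for i in range(1,n):
    if st[i,4]>50:
        print(ce[i].round(),st[i,4],np.nanmedian(W[l==i],0).round(4))
blue=(hsv[...,0]>100)&(hsv[...,0]<125)&(hsv[...,1]>120)&(abs(W[...,1]-.1)<.09)&(W[...,0]<.62)
P=W[blue]; P=P[P[:,2]<.06]; A=np.c_[P[:,:2]-[.5705,.1018],np.ones(len(P))]; k=np.linalg.lstsq(A,P[:,2],rcond=None)[0]; print('plate plane',k.round(4))
E
python3 padz.py
```

```text
clock: 33.9
position: [0.5697, 0.028, 0.199]
ee_rot: [0.707, -0.002, 0.707, 0.002]
contact_force: [-0.2, 0.7, 0.3]
width: 0.0303
[254.   5.] 195 [0.5446 0.1627 0.0624]
[330.   5.] 179 [0.5978 0.1633 0.0624]
[258. 178.] 161 [0.5454 0.0398 0.0625]
[326. 178.] 155 [0.599  0.0402 0.0625]
plate plane [0.0015 0.0023 0.0503]
```

View pics/w18.png

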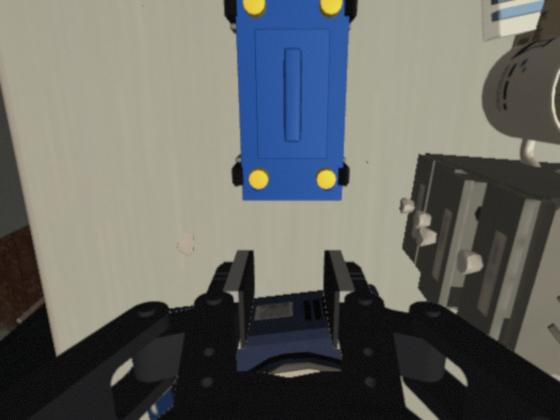

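```bash
python3 plan.py 0.588 0.30 0.16 0;python3 -m crank '[[0,6,0.4,0,0,0,5],[0,12,0.8,0,0,0,5],[0,18,1.2,0,0,0,5],[2,24,1.6,0,0,0,5],[4,27.2,1.8,0,0,0,5]]';python3 -m crank '[[0,0,0,0,0,0,5],[0,0,0,0,0,0,5]]'; python3 - <<'E'
from meas import *
im=snap('wrist','w19.png'); W=cloud(im)
P=W.reshape(-1,3); P=P[(P[:,2]>.033)&(P[:,2]<.039)&(abs(P[:,0]-.59)<.03)]
for a,b in((.30,.36),(.365,.43)):
    Q=P[(P[:,1]>a)&(P[:,1]<b)]; print(rect(Q),np.median(Q[:,2]),len(Q))
E
python3 plan.py 0.59 0.331 0.014 0
```

```text
clk 33.95 pos [0.5691 0.0286 0.1982] psi 0.4 F [-0.1 -0.1  0.4] w 0.0303 q6 -5.0
ROW [3.83, 27.12, 2.08] [0.4, -0.1, -0.0]
clock: 34.58
position: [0.584, 0.3047, 0.1569]
ee_rot: [0.706, -0.004, 0.708, 0.004]
contact_force: [-0.8, 0.2, -0.5]
width: 0.0496
clock: 34.83
position: [0.5848, 0.3006, 0.1582]
ee_rot: [0.706, -0.004, 0.708, 0.003]
contact_force: [-0.8, -0.2, -0.3]
width: 0.0496
(array([0.5910092 , 0.33040562]), np.float32(0.028504286), np.float32(0.029752992), np.float32(0.7465603)) 0.0365791496279225 1228
(array([0.5941543 , 0.39301702]), np.float32(0.028699996), np.float32(0.029197337), np.float32(0.018363655)) 0.03663100650930401 1501
clk 34.88 pos [0.5853 0.3001 0.159 ] psi 0.4 F [-0.4 -0.6  0.8] w 0.0502 q6 21.0
ROW [14.5, 3.09, 0.5] [0.4, -0.0, 0.1]
```

View pics/w19.png

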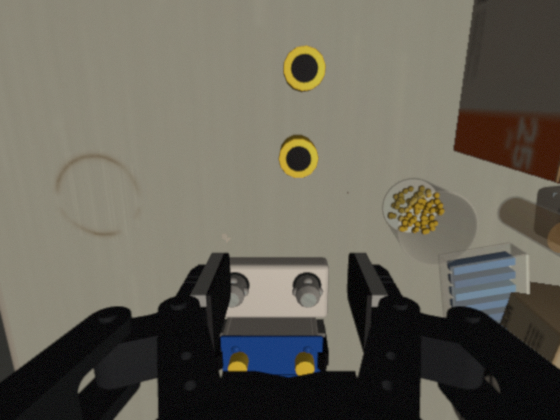

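```bash
python3 -m crank '[[5,3,0.5,0,0,0,5],[8,3.05,0.5,0,0,0,5],[12,3.05,0.5,0,0,0,5],[12,3.05,0.5,0,0,0,5]]';python3 plan.py 0.591 0.331 0.015 0
```

```text
clock: 35.38
position: [0.5882, 0.3291, 0.0368]
ee_rot: [0.705, -0.003, 0.709, 0.001]
contact_force: [0.6, -0.2, -0.1]
width: 0.05
clk 35.38 pos [0.5882 0.3291 0.0368] psi 0.4 F [ 0.6 -0.2 -0.1] w 0.05 q6 23.0
ROW [2.18, 0.2, 0.29] [0.4, -0.3, 0.2]
```

```bash
python3 -m crank '[[1,0.15,0.2,0,0,0,5],[2.1,0.15,0.2,0,0,0,5],[2.1,0.15,0.2,0,0,0,5]]';python3 plan.py 0.591 0.331 0.015 0;python3 -m crank '[[0,0,0,0,0,0,2],[0,0,0,0,0,0,2],[0,0,0,0,0,0,2],[0,0,0,0,0,0,2]]' 40;python3 plan.py 0.591 0.331 0.015 0
```

```text
clock: 35.75
position: [0.592, 0.3327, 0.0181]
ee_rot: [0.707, -0.003, 0.707, 0.003]
contact_force: [-0.6, 0.4, 0.1]
width: 0.0501
clk 35.75 pos [0.592  0.3327 0.0181] psi 0.4 F [-0.6  0.4  0.1] w 0.0501 q6 23.0
ROW [0.31, -0.17, -0.1] [0.4, -0.0, 0.0]
clock: 36.25
position: [0.5927, 0.3333, 0.019]
ee_rot: [0.708, -0.003, 0.707, 0.003]
contact_force: [-1.0, 0.6, 3.9]
width: 0.0289
clk 36.25 pos [0.5927 0.3333 0.019 ] psi 0.5 F [-1.   0.6  3.9] w 0.0289 q6 23.0
ROW [0.4, -0.22, -0.17] [0.5, 0.1, -0.0]
```

```bash
python3 -m crank '[[-4,0,0,0,0,0,2],[-8,0,0,0,0,0,2],[-9,-5,0.5,0,0,0,2],[-9,-11,0.8,0,0,0,2],[-9,-11.2,0.8,0,0,0,2]]';python3 -m crank '[[0,0,0,0,0,0,2],[0,0,0,0,0,0,2]]';python3 plan.py 0.60 0.2206 0.07 0; cat > sl.py <<'E'
from meas import *
import sys
im=snap('wrist',sys.argv[1]); W=cloud(im); s=manip.get_state(); print('tcp',s['position'].round(4),'F',s['contact_force'].round(1))
hsv=cv2.cvtColor(im['color'],cv2.COLOR_BGR2HSV)
yel=(hsv[...,0]>20)&(hsv[...,0]<35)&(hsv[...,1]>120)&(hsv[...,2]>60)
# spigots & block
z=W[...,2]
m=(z>.019)&(z<.025)&(im['color'].min(2)>120)&(W[...,1]>.15)&(W[...,1]<.26); P=W[m]; print('block',rect(P),len(P))
E
python3 sl.py w20.png
```

```text
clock: 36.88
position: [0.6008, 0.2171, 0.108]
ee_rot: [0.707, -0.002, 0.708, 0.001]
contact_force: [0.2, 0.9, -1.0]
width: 0.0286
clock: 37.12
position: [0.6009, 0.2221, 0.1079]
ee_rot: [0.707, -0.003, 0.707, 0.003]
contact_force: [1.0, 0.7, -0.2]
width: 0.0285
clk 37.12 pos [0.6009 0.2221 0.1079] psi 0.5 F [ 1.   0.7 -0.2] w 0.0285 q6 14.0
ROW [3.79, -0.15, -0.09] [0.5, -0.0, -0.0]
tcp [0.6008 0.2223 0.1079] F [ 0.  -0.4 -0.7]
block (array([0.64511073, 0.21649298]), np.float32(0.05153761), np.float32(0.25112325), np.float32(3.304396)) 5977
```

View pics/w20.png

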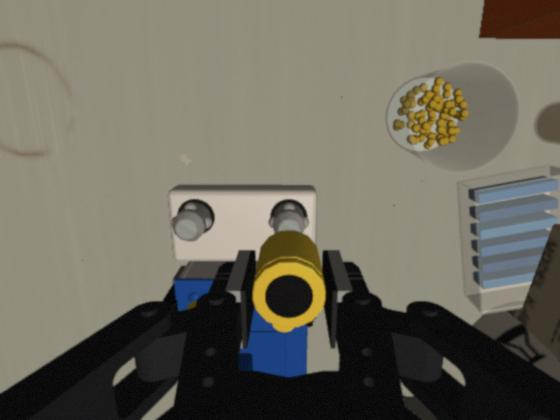

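```bash
cat >> sl.py <<'E'
dk=(im['color'].max(2)<60).astype(np.uint8)
n,l,st,ce=cv2.connectedComponentsWithStats(dk)
# sleeve top: yellow/black pixels near highest z near tcp
t=s['position']; m=(abs(W[...,0]-t[0])<.025)&(abs(W[...,1]-t[1])<.03)&(z>t[2]+.010)&(z<t[2]+.024)&(yel|((dk>0)&(abs(W[...,0]-t[0])<.012)))
P=W[m]; print('sleeve top',rect(P),np.median(P[:,2]),len(P))
Y=P; cx=np.array([(Y[:,0].min()+Y[:,0].max())/2,(Y[:,1].min()+Y[:,1].max())/2]); print(cx.round(4))
a=im['color'].copy(); a[m]=(0,0,255); cv2.imwrite('pics/slm.png',cv2.resize(a[170:350,180:400],None,fx=3,fy=3))
m=(z>.040)&(z<.05)&(abs(W[...,1]-.217)<.02)&(~yel)&(im['color'].min(2)>60)
for a,b in((.52,.56),(.58,.62)):
    Q=W[m&(W[...,0]>a)&(W[...,0]<b)]
    if len(Q): print('spig',((Q.min(0)+Q.max(0))/2).round(4),(Q.max(0)-Q.min(0)).round(3),len(Q))
E
python3 sl.py w20.png
```

```text
tcp [0.6008 0.2222 0.1079] F [-0.2  0.5 -0.3]
block (array([0.64548677, 0.21654895]), np.float32(0.051375892), np.float32(0.25189057), np.float32(3.331196)) 5934
sleeve top (array([0.60067946, 0.22007224]), np.float32(0.028778626), np.float32(0.029572714), np.float32(90.20879)) 0.1252696239048695 4292
[0.6007 0.2201]
spig [0.5386 0.2186 0.0447] [0.02  0.019 0.009] 784
spig [0.6003 0.2214 0.0447] [0.02  0.015 0.009] 540
```

View pics/slm.png

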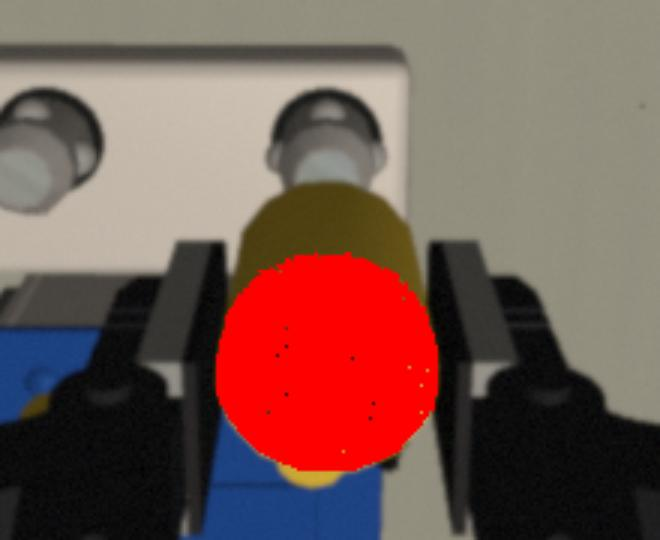

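```bash
python3 -m crank '[[2,-0.15,0,0,0,0,2],[3.3,-0.15,0,0,0,0,2],[3.3,-0.15,0,0,0,0,2],[3.3,-0.15,0,0,0,0,2]]';python3 plan.py 0.6004 0.2205 0.05 0;python3 sl.py w21.png
```

```text
clock: 37.72
position: [0.6014, 0.2199, 0.0755]
ee_rot: [0.707, -0.003, 0.707, 0.003]
contact_force: [0.1, -0.1, -0.8]
width: 0.0287
clk 37.73 pos [0.6014 0.2199 0.0755] psi 0.5 F [ 0.1 -0.1 -0.8] w 0.0287 q6 13.0
ROW [2.55, 0.06, -0.1] [0.5, 0.0, -0.0]
tcp [0.6016 0.2198 0.0758] F [ 0.3 -0.   0.5]
block (array([0.63722706, 0.20244239]), np.float32(0.076987095), np.float32(0.23396434), np.float32(2.8859844)) 6871
sleeve top (array([0.60123891, 0.2175363 ]), np.float32(0.02896493), np.float32(0.029684719), np.float32(90.19673)) 0.09292064128823993 4279
[0.6012 0.2175]
spig [0.5391 0.2186 0.0447] [0.019 0.02  0.009] 1063
spig [0.6001 0.2258 0.0425] [0.017 0.007 0.005] 130
```

View pics/w21.png

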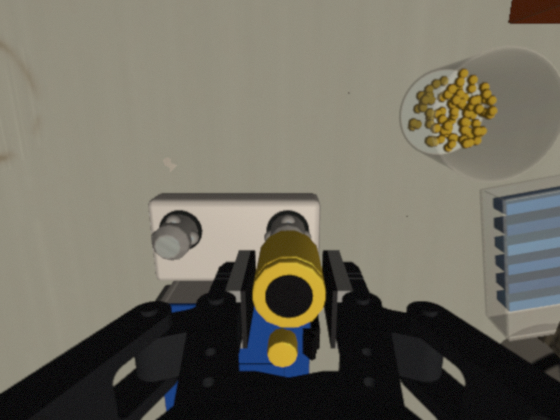

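```bash
python3 -m crank '[[0.4,0.1,-0.1,0,0,0,2],[1,0.1,-0.1,0,0,0,2],[1.8,0.1,-0.1,0,0,0,2],[1.8,0.1,-0.1,0,0,0,2]]';python3 sl.py w22.png
```

```text
clock: 38.28
position: [0.5997, 0.2204, 0.0562]
ee_rot: [0.707, -0.003, 0.708, 0.003]
contact_force: [-0.2, 0.1, 0.9]
width: 0.0288
tcp [0.5998 0.2204 0.0566] F [-0.2 -0.9  0.4]
block (array([0.62123805, 0.21185359]), np.float32(0.050331574), np.float32(0.20157132), np.float32(0.9746904)) 7164
sleeve top (array([0.59956127, 0.21807645]), np.float32(0.028867194), np.float32(0.02967436), np.float32(90.482445)) 0.07368276295539936 4279
[0.5996 0.2181]
spig [0.539  0.219  0.0448] [0.02  0.019 0.009] 1285
spig [0.6001 0.224  0.0447] [0.028 0.01  0.009] 26
```

View pics/w22.png

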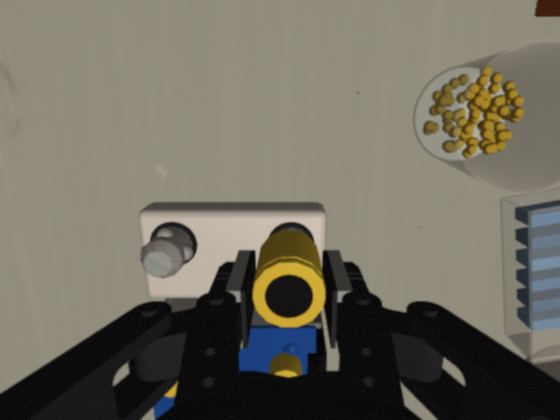

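```bash
python3 -m crank '[[0.5,0,0,0,0,0,2],[0.8,0,0,0,0,0,2]]';python3 -m crank '[[0.4,0,0,0,0,0,2]]';python3 -m crank '[[0.4,0,0,0,0,0,2]]';python3 sl.py w23.png
```

```text
clock: 38.58
position: [0.6006, 0.2207, 0.0495]
ee_rot: [0.708, -0.003, 0.707, 0.003]
contact_force: [0.3, 0.9, 2.3]
width: 0.029
clock: 38.7
position: [0.6004, 0.2207, 0.0454]
ee_rot: [0.707, -0.003, 0.707, 0.003]
contact_force: [0.4, 0.9, 2.2]
width: 0.0287
clock: 38.83
position: [0.6003, 0.2207, 0.0411]
ee_rot: [0.707, -0.003, 0.707, 0.003]
contact_force: [1.2, 0.5, 1.6]
width: 0.0286
tcp [0.6003 0.2208 0.0411] F [0.8 1.2 1.4]
block (array([0.56980491, 0.21112318]), np.float32(0.049532168), np.float32(0.09862635), np.float32(0.33101475)) 6817
sleeve top (array([0.60006285, 0.21826395]), np.float32(0.02876901), np.float32(0.029628271), np.float32(90.49334)) 0.058566922993289944 4303
[0.6001 0.2182]
spig [0.5388 0.2185 0.0445] [0.02  0.02  0.009] 1545
spig [0.6    0.2283 0.0439] [0.04  0.009 0.007] 65
```

Top at 58.6 mm, essentially home (58). A bit more push, then release.

```bash
python3 -m crank '[[0.3,0,0,0,0,0,2],[0.3,0,0,0,0,0,2],[0.3,0,0,0,0,0,4.6],[0,0,0,0,0,0,4.6],[0,0,0,0,0,0,4.6]]';python3 -m crank '[[-5,0,0,0,0,0,4.6],[-10,0,0,0,0,0,4.6],[-10,5,-0.3,0,0,0,5],[-10,11,-0.5,0,0,0,5],[-10,14.5,-0.6,0,0,0,5]]';python3 -m crank '[[0,0,0,0,0,0,5],[0,0,0,0,0,0,5]]'; python3 - <<'E'
from meas import *
im=snap('wrist','w24.png'); W=cloud(im)
P=W.reshape(-1,3); Q=P[(P[:,2]>.033)&(P[:,2]<.039)&(abs(P[:,0]-.59)<.03)&(P[:,1]>.365)&(P[:,1]<.43)]; print(rect(Q),np.median(Q[:,2]),len(Q))
Q=P[(P[:,2]>.053)&(P[:,2]<.065)&(abs(P[:,0]-.6)<.03)&(P[:,1]>.2)&(P[:,1]<.24)]; print('on b',rect(Q),np.median(Q[:,2]),len(Q))
E
python3 plan.py 0.594 0.395 0.018 0
```

```text
clock: 39.5
position: [0.5999, 0.2203, 0.0408]
ee_rot: [0.707, -0.003, 0.707, 0.003]
contact_force: [0.7, 0.4, 1.0]
width: 0.0456
clock: 40.12
position: [0.5924, 0.368, 0.1409]
ee_rot: [0.707, -0.003, 0.707, 0.003]
contact_force: [0.1, -0.7, -0.1]
width: 0.0502
clock: 40.38
position: [0.5926, 0.3647, 0.1405]
ee_rot: [0.707, -0.003, 0.707, 0.002]
contact_force: [-0.7, -0.6, -0.4]
width: 0.0498
(array([0.59406227, 0.39343995]), np.float32(0.028618729), np.float32(0.028917082), np.float32(91.8214)) 0.03661885215399788 1393
on b (array([0.59845412, 0.23286608]), np.float32(0.0016380597), np.float32(0.010924243), np.float32(8.620205)) 0.05390318687802671 20
clk 40.42 pos [0.5928 0.3643 0.1407] psi 0.4 F [ 0.1 -0.3  0.3] w 0.0502 q6 25.0
ROW [12.26, 3.09, 0.15] [0.4, -0.1, 0.1]
```

View pics/w24.png

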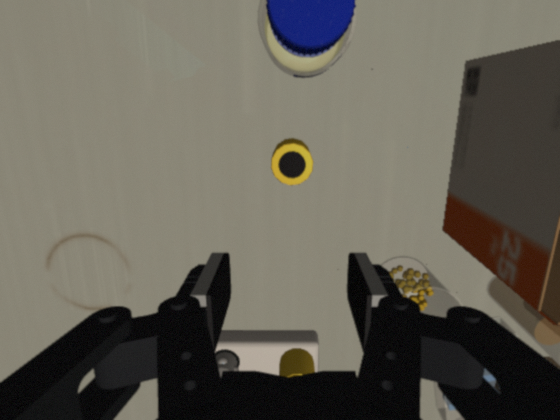

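```bash
python3 - <<'E'
from meas import *
im=snap('top'); W=cloud(im); P=W.reshape(-1,3)
Q=P[(P[:,2]>.03)&(P[:,2]<.12)&(abs(P[:,0]-.59)<.04)&(P[:,1]>.43)&(P[:,1]<.53)]; print(Q.min(0),Q.max(0))
im=snap('wrist'); print(ray(im,305,75,.05),ray(im,305,75,0.0))
E
python3 -m crank '[[4,2.7,0.15,0,0,0,5],[8,2.7,0.15,0,0,0,5],[8,2.7,0.15,0,0,0,5],[8,2.7,0.15,0,0,0,5]]';python3 plan.py 0.594 0.391 0.020 0
```

```text
[0.57278998 0.45033305 0.03002814] [0.6246067  0.50568514 0.10602324]
[0.60213499 0.45019571 0.05      ] [0.60422234 0.4533544  0.        ]
clock: 41.02
position: [0.5954, 0.3921, 0.0626]
ee_rot: [0.708, -0.002, 0.706, 0.003]
contact_force: [-0.1, 0.6, 1.0]
width: 0.0499
clk 41.02 pos [0.5954 0.3921 0.0626] psi 0.4 F [-0.1  0.6  1. ] w 0.0499 q6 27.0
ROW [4.26, -0.11, -0.15] [0.4, 0.1, -0.0]
```

Bottle's near edge is at y ≈ 0.45, leaving about 16 mm beside the gripper body. Descend and grip.

```bash
python3 -m crank '[[2,-0.1,-0.1,0,0,0,5],[4.2,-0.1,-0.1,0,0,0,5],[4.2,-0.1,-0.1,0,0,0,5]]';python3 -m crank '[[0,0,0,0,0,0,2],[0,0,0,0,0,0,2],[0,0,0,0,0,0,2],[0,0,0,0,0,0,2]]' 40;python3 -m crank '[[-4,0,0,0,0,0,2],[-9,0,0,0,0,0,2],[-9,-6,-2.5,0,0,0,2],[-9,-12,-4.5,0,0,0,2],[-9,-17.2,-5.4,0,0,0,2]]';python3 -m crank '[[0,0,0,0,0,0,2],[0,0,0,0,0,0,2]]';python3 - <<'E'
s=open('sl.py').read(); open('sl.py','w').write(s)
E
python3 sl.py w25.png
```

```text
clock: 41.4
position: [0.5934, 0.3909, 0.0199]
ee_rot: [0.707, -0.003, 0.707, 0.003]
contact_force: [-0.2, 0.3, 0.1]
width: 0.05
clock: 41.9
position: [0.5948, 0.392, 0.0217]
ee_rot: [0.709, -0.002, 0.706, 0.003]
contact_force: [0.0, 0.1, 6.6]
width: 0.0278
clock: 42.52
position: [0.5394, 0.2176, 0.1099]
ee_rot: [0.707, -0.003, 0.707, 0.003]
contact_force: [0.6, -0.1, -0.4]
width: 0.028
clock: 42.78
position: [0.5413, 0.2194, 0.1099]
ee_rot: [0.708, -0.002, 0.706, 0.003]
contact_force: [0.6, -0.0, -0.7]
width: 0.0282
tcp [0.5414 0.22   0.1097] F [0.6 1.1 0.4]
block (array([0.56997031, 0.21084495]), np.float32(0.05022595), np.float32(0.097678736), np.float32(0.3758148)) 4660
sleeve top (array([0.5411365 , 0.22070304]), np.float32(0.028320543), np.float32(0.030054748), np.float32(90.160446)) 0.12468941075543306 3998
[0.5411 0.2207]
spig [0.5384 0.2222 0.0446] [0.02  0.013 0.009] 410
spig [0.5975 0.2209 0.045 ] [0.023 0.019 0.009] 11
```

View pics/w25.png

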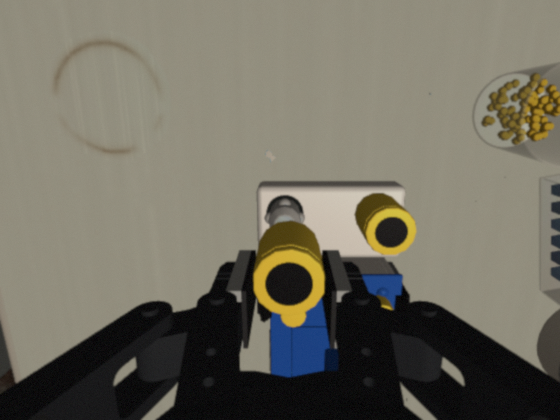

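```bash
python3 -m crank '[[2,-0.2,-0.2,0,0,0,2],[3.3,-0.2,-0.2,0,0,0,2],[3.3,-0.2,-0.2,0,0,0,2],[3.3,-0.2,-0.2,0,0,0,2]]';python3 sl.py w26.png
```

```text
clock: 43.32
position: [0.5391, 0.2176, 0.0764]
ee_rot: [0.707, -0.003, 0.707, 0.003]
contact_force: [-0.6, -0.2, -0.4]
width: 0.0282
tcp [0.5392 0.2175 0.0767] F [-0.2 -0.1 -0.9]
block (array([0.5700509 , 0.21108691]), np.float32(0.049841452), np.float32(0.09794), np.float32(0.18480736)) 5478
sleeve top (array([0.5388577 , 0.21897262]), np.float32(0.028323678), np.float32(0.029981798), np.float32(90.38045)) 0.09116756269642724 3962
[0.5389 0.219 ]
spig [0.5978 0.2209 0.0449] [0.023 0.019 0.007] 15
```

```bash
python3 -m crank '[[0.4,-0.05,0,0,0,0,2],[1,-0.05,0,0,0,0,2],[1.7,-0.05,0,0,0,0,2],[1.7,-0.05,0,0,0,0,2]]';python3 sl.py w27.png
```

```text
clock: 43.88
position: [0.5381, 0.2163, 0.0584]
ee_rot: [0.707, -0.003, 0.708, 0.003]
contact_force: [1.3, -0.0, -1.0]
width: 0.028
tcp [0.5384 0.2164 0.0588] F [-0.1  0.1 -0.3]
block (array([0.57006031, 0.210833  ]), np.float32(0.05042264), np.float32(0.09783155), np.float32(0.62917525)) 6192
sleeve top (array([0.5379706 , 0.21779716]), np.float32(0.028355138), np.float32(0.030065319), np.float32(90.76403)) 0.07319879705753382 3985
[0.5379 0.2178]
spig [0.5381 0.2233 0.0445] [0.029 0.007 0.009] 16
spig [0.5978 0.2211 0.0451] [0.023 0.019 0.01 ] 18
```

View pics/w27.png

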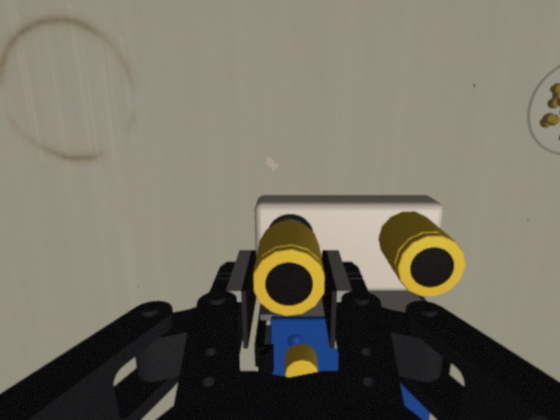

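On the spigot (no contact force), slightly low in x; push down with a 0.5 mm correction.

```bash
python3 -m crank '[[0.5,0,0.05,0,0,0,2],[0.8,0,0.05,0,0,0,2]]';python3 -m crank '[[0.4,0,0,0,0,0,2]]';python3 -m crank '[[0.4,0,0,0,0,0,2]]';python3 -m crank '[[0.3,0,0,0,0,0,2],[0.3,0,0,0,0,0,2]]';python3 sl.py w28.png
```

```text
clock: 44.18
position: [0.5394, 0.2166, 0.0513]
ee_rot: [0.707, -0.003, 0.707, 0.003]
contact_force: [0.2, 1.1, 2.1]
width: 0.0278
clock: 44.3
position: [0.5393, 0.2166, 0.0472]
ee_rot: [0.707, -0.003, 0.707, 0.003]
contact_force: [0.3, -0.3, 1.9]
width: 0.0277
clock: 44.42
position: [0.5393, 0.2166, 0.0435]
ee_rot: [0.707, -0.003, 0.707, 0.003]
contact_force: [-4.1, -1.0, 28.7]
width: 0.028
clock: 44.68
position: [0.5393, 0.2166, 0.0435]
ee_rot: [0.708, -0.003, 0.707, 0.003]
contact_force: [-5.1, -1.4, 22.7]
width: 0.0281
tcp [0.5393 0.2166 0.0435] F [-5.  -1.6 23.7]
block (array([0.56989688, 0.21095574]), np.float32(0.050274484), np.float32(0.097643), np.float32(0.5211567)) 6174
sleeve top (array([0.53906107, 0.21810485]), np.float32(0.028324725), np.float32(0.029815746), np.float32(90.55209)) 0.05847142480611735 4012
[0.5391 0.2181]
spig [0.5398 0.2275 0.0482] [0.039 0.002 0.003] 36
spig [0.5978 0.2208 0.0449] [0.023 0.02  0.009] 20
```

```bash
python3 -m crank '[[-0.3,0,0,0,0,0,2],[-0.3,0,0,0,0,0,4.4],[-0.3,0,0,0,0,0,4.4],[-0.3,0,0,0,0,0,4.4]]';python3 -m crank '[[-5,0,0,0,0,0,4.4],[-10,0,0,0,0,0,4.4],[-14,-6,1,0,0,0,4.4],[-16,-10,2,0,0,0,4.4],[-16,-10,2,0,0,0,4.4]]';python3 -m crank '[[0,0,0,0,0,0,4.4],[0,0,0,0,0,0,4.4]]'; python3 padz.py; python3 plan.py 0.57 0.1 0.2 0; python3 - <<'E'
from h import *
im=snap('scene','s30.png'); c=im['color']; cv2.imwrite('pics/s30c.png',cv2.resize(c[150:250,290:430],None,fx=5,fy=5,interpolation=cv2.INTER_CUBIC))
E
```

```text
clock: 45.22
position: [0.5388, 0.2164, 0.0426]
ee_rot: [0.707, -0.003, 0.707, 0.003]
contact_force: [-0.5, 0.3, -0.4]
width: 0.044
clock: 45.85
position: [0.5622, 0.1138, 0.2055]
ee_rot: [0.709, -0.002, 0.705, 0.001]
contact_force: [-0.0, 1.0, -0.7]
width: 0.0442
clock: 46.1
position: [0.5589, 0.1176, 0.202]
ee_rot: [0.706, -0.003, 0.708, 0.003]
contact_force: [0.4, 0.5, 0.4]
width: 0.0439
[265.  61.] 308 [0.5413 0.216  0.0593]
[345.  60.] 293 [0.5985 0.218  0.0585]
[271. 132.] 165 [0.5443 0.1652 0.0624]
[340. 132.] 164 [0.5977 0.1658 0.0625]
[273. 278.] 117 [0.5456 0.0404 0.0624]
[334. 279.] 87 [0.5986 0.0399 0.0623]
plate plane [ 0.0023 -0.0007  0.0503]
clk 46.15 pos [0.559  0.1177 0.2021] psi 0.5 F [ 0.   0.1 -0.3] w 0.0442 q6 4.0
ROW [0.21, -1.78, 1.08] [0.5, -0.1, -0.0]
```

View pics/w18.png

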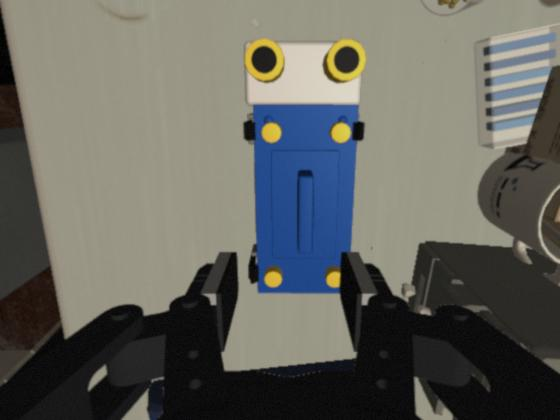

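View pics/s30c.png

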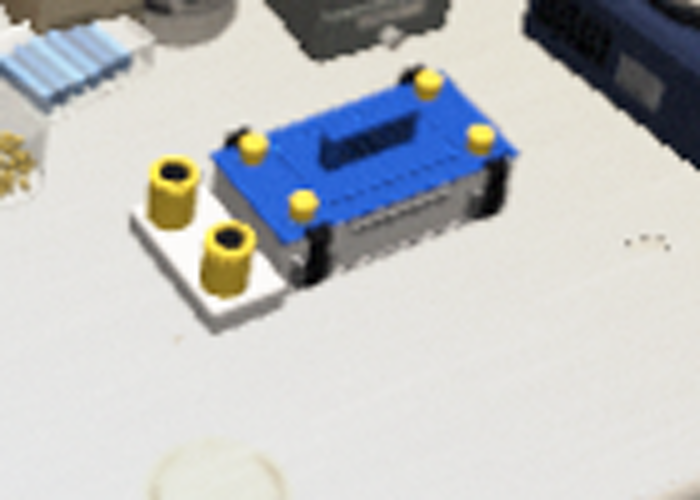

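```bash
python3 -m crank '[[2,-5,1,0,0,0,4.4],[3,-8,1.2,0,0,0,4.4],[3,-8,1.2,0,0,0,4.4],[3,-8,1.2,0,0,0,4.4]]'; python3 - <<'E'
from meas import *
im=snap('wrist','w31.png'); W=cloud(im); c=im['color']
z=W[...,2]; dk=c.max(2)<70
for sx in(-1,1):
  for sy in(-1,1):
    X=W[...,0]-.5705+ (W[...,1]-.1018)*.0087; Y=W[...,1]-.1018
    m=dk&(z>.050)&(z<.064)&(abs(Y-sy*.063)<.012)&(sx*X>.034)&(sx*X<.06)
    P=W[m]; 
    if len(P): print(sx,sy,len(P),'inner |x|',np.percentile(sx*X[m],[2,50,98]).round(4),'z',np.percentile(P[:,2],[5,50,95]).round(4))
cv2.imwrite('pics/w31c.png',cv2.resize(c[0:260,190:400],None,fx=3,fy=3,interpolation=cv2.INTER_CUBIC)[:600])
cv2.imwrite('pics/w31d.png',cv2.resize(c[100:300,190:400],None,fx=3,fy=3,interpolation=cv2.INTER_CUBIC)[:600])
E
```

```text
clock: 46.7
position: [0.5725, 0.0378, 0.1731]
ee_rot: [0.707, -0.003, 0.707, 0.003]
contact_force: [0.7, -0.2, 0.2]
width: 0.0437
-1 -1 198 inner |x| [0.0395 0.043  0.048 ] z [0.0519 0.0562 0.0586]
-1 1 298 inner |x| [0.0395 0.0428 0.0479] z [0.0513 0.0561 0.059 ]
1 -1 192 inner |x| [0.0393 0.0424 0.0473] z [0.0518 0.0562 0.0588]
1 1 293 inner |x| [0.0392 0.0425 0.0476] z [0.0509 0.0562 0.0589]
```

View pics/w31c.png

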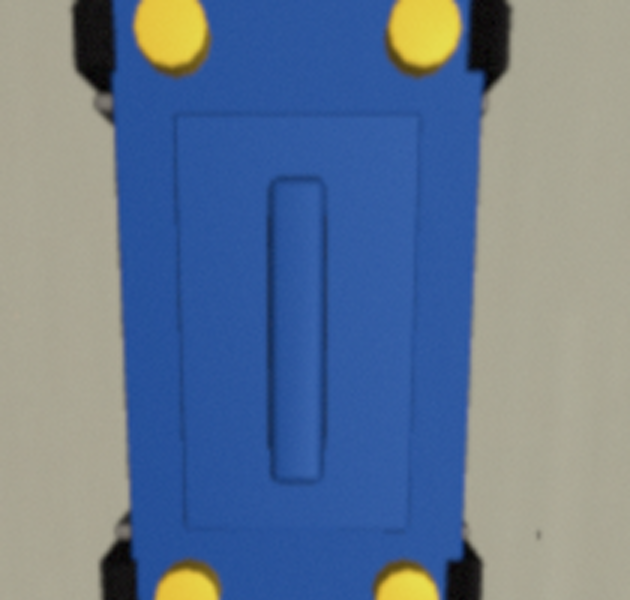

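```bash
python3 -m crank '[[-4,4,0,0,0,0,4.4],[-4,8,0,0,0,0,4.4],[-4,8,0,0,0,0,4.4],[-4,8,0,0,0,0,4.4]]'; python3 - <<'E'
from meas import *
im=snap('wrist','w32.png'); W=cloud(im)
P=W.reshape(-1,3)
for x in(.539,.600):
    Q=P[(P[:,2]>.054)&(P[:,2]<.064)&(abs(P[:,0]-x)<.022)&(abs(P[:,1]-.218)<.022)]
    A=np.c_[Q[:,:2]-[x,.218],np.ones(len(Q))]; k=np.linalg.lstsq(A,Q[:,2],rcond=None)[0]
    print(rect(Q),np.percentile(Q[:,2],[10,50,90]).round(4),k.round(4),len(Q))
t=snap('top','t32.png')
E
```

```text
clock: 47.25
position: [0.5715, 0.1174, 0.2133]
ee_rot: [0.707, -0.004, 0.707, 0.003]
contact_force: [0.2, -0.7, 0.3]
width: 0.0442
(array([0.53914893, 0.2173865 ]), np.float32(0.028523626), np.float32(0.02928562), np.float32(135.08258)) [0.0584 0.0595 0.0605] [-0.0125  0.0065  0.0594] 1219
(array([0.59999657, 0.21809156]), np.float32(0.029042136), np.float32(0.02913272), np.float32(12.995257)) [0.0575 0.0586 0.0596] [0.0029 0.0042 0.0586] 1215
```

View pics/t32.png

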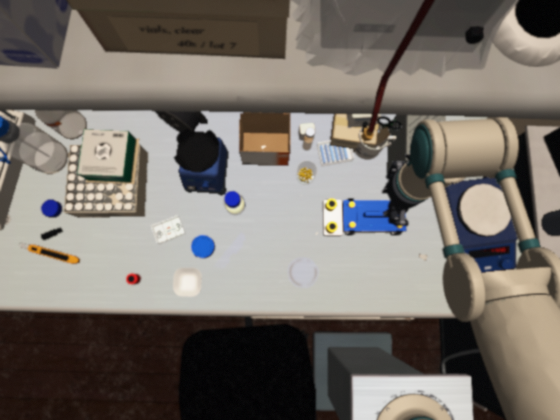

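Sleeve a sits about 1 mm high (my pre-release lift dragged it), so I'll press its top down to be sure.

```bash
python3 plan.py 0.5392 0.2175 0.08 0.5; python3 -m crank '[[0,5,-1.6,0,0,0,0],[3,10,-3.2,0,0,0,0],[8,10,-3.2,0,0,0,0],[12.8,10,-3.2,0,0,0,0],[12.8,10,-3.2,0,0,0,0]]';python3 plan.py 0.5392 0.2175 0.06 0.5
```

```text
clk 47.35 pos [0.5716 0.1165 0.2131] psi 0.5 F [-0.9  0.8  0. ] w 0.0437 q6 4.0
ROW [13.3, 10.13, -3.16] [-0.0, -0.0, 0.0]
clock: 47.98
position: [0.536, 0.215, 0.0817]
ee_rot: [0.704, -0.003, 0.71, 0.002]
contact_force: [-0.2, 0.1, 0.1]
width: -0.0003
clk 47.98 pos [0.536  0.215  0.0817] psi 0.4 F [-0.2  0.1  0.1] w -0.0003 q6 15.0
ROW [2.17, 0.25, 0.34] [-0.1, -0.5, 0.1]
```

```bash
python3 -m crank '[[1,0.1,0.1,0,0,0,0],[1.8,0.1,0.1,0,0,0,0],[1.8,0.1,0.1,0,0,0,0]]';python3 -m crank '[[0.3,0,0,0,0,0,0],[0.3,0,0,0,0,0,0]]';python3 -m crank '[[0.3,0,0,0,0,0,0],[0.3,0,0,0,0,0,0]]'
```

```text
clock: 48.35
position: [0.5405, 0.2174, 0.0677]
ee_rot: [0.707, -0.003, 0.707, 0.003]
contact_force: [-0.4, 0.1, 0.2]
width: 0.0004
clock: 48.6
position: [0.5402, 0.2175, 0.0644]
ee_rot: [0.707, -0.003, 0.707, 0.003]
contact_force: [0.2, -0.2, -0.8]
width: 0.0002
clock: 48.85
position: [0.5399, 0.2175, 0.061]
ee_rot: [0.707, -0.003, 0.707, 0.003]
contact_force: [0.2, -0.4, 0.9]
width: -0.0003
```

```bash
python3 -m crank '[[0.2,0,0,0,0,0,0],[0.2,0,0,0,0,0,0]]';python3 -m crank '[[0.2,0,0,0,0,0,0],[0.2,0,0,0,0,0,0]]'
```

```text
clock: 49.1
position: [0.5399, 0.2175, 0.059]
ee_rot: [0.707, -0.003, 0.707, 0.003]
contact_force: [-0.7, -0.7, 1.2]
width: 0.0001
clock: 49.35
position: [0.5401, 0.2177, 0.0581]
ee_rot: [0.707, -0.003, 0.707, 0.003]
contact_force: [-1.6, -0.2, 5.1]
width: -0.0001
```

```bash
python3 -m crank '[[0.15,0,0,0,0,0,0],[0.15,0,0,0,0,0,0]]';python3 -m crank '[[-5,0,0,0,0,0,0],[-10,0,0,0,0,0,0],[-14,-5,2,0,0,0,3],[-15,-10,3,0,0,0,3],[-15,-10,3,0,0,0,3]]'; python3 -m crank '[[0,0,0,0,0,0,3],[0,0,0,0,0,0,3]]';python3 - <<'E'
from meas import *
im=snap('wrist','w33.png'); W=cloud(im)
P=W.reshape(-1,3)
for x in(.539,.600):
    Q=P[(P[:,2]>.054)&(P[:,2]<.064)&(abs(P[:,0]-x)<.022)&(abs(P[:,1]-.218)<.022)]
    print(rect(Q)[0],np.percentile(Q[:,2],[10,50,90]).round(4),len(Q))
E
python3 padz.py
```

```text
clock: 49.6
position: [0.5402, 0.2177, 0.058]
ee_rot: [0.708, -0.003, 0.707, 0.003]
contact_force: [-2.7, -0.9, 13.5]
width: -0.0
clock: 50.22
position: [0.5726, 0.1146, 0.2072]
ee_rot: [0.708, -0.002, 0.706, 0.001]
contact_force: [-1.0, -0.1, -0.3]
width: 0.0301
clock: 50.48
position: [0.5701, 0.1189, 0.2049]
ee_rot: [0.706, -0.003, 0.708, 0.003]
contact_force: [0.4, -0.7, -0.2]
width: 0.0301
[0.53883141 0.21764457] [0.0577 0.0588 0.0597] 1280
[0.59984094 0.21792036] [0.0576 0.0587 0.0596] 1271
[252.  64.] 315 [0.5429 0.2153 0.0586]
[329.  62.] 274 [0.598  0.2173 0.0587]
[257. 133.] 159 [0.5446 0.1654 0.0624]
[325. 133.] 161 [0.5979 0.1659 0.0625]
[261. 277.] 111 [0.5463 0.0408 0.0623]
[319. 278.] 56 [0.5973 0.0402 0.0624]
plate plane [ 0.0008 -0.0018  0.0503]
```

View pics/w33.png

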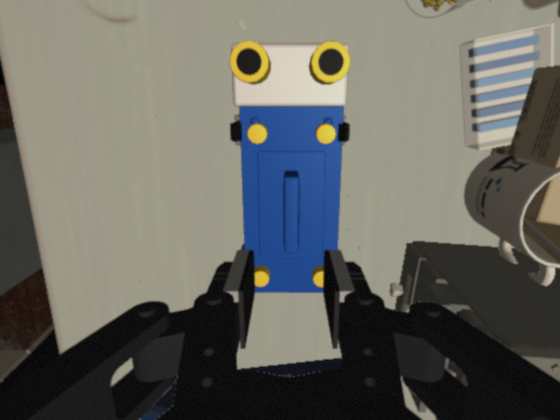

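```bash
python3 -c "
from rig import manip
print(manip.get_state()['contact_force'], manip.sign_off())"
```

```text
the job is handed in; nothing more can be done
[-0.17371852 -0.0635915  -0.36127291] None
```

The job is done and handed in at about 50 s on the robot's clock; signing off gives no verdict. All three black fittings lie crosswise in the case, the blue cover is snapped down at all four corners, and both yellow sleeves are home on the spigots.

**Last checks**
- **Cover:** all four press pads read 16.3–16.5 mm above the rim (limit 18.5 mm). The cover looked centred within about 1 mm. The tip of each clip's hook lay 39.2–39.5 mm from the case's centre line, against 39.2 mm expected for a clip sprung fully back.
- **Sleeves:** both tops read about 58.7 mm above the bench (58 mm is fully home) and sit within about 1 mm of the spigot axes.
- **Fittings:** I saw all three lying inside the bay before the cover went on; they cannot be seen now.
- **Arm and bystanders:** the arm ended clear of everything. In the last overhead picture the bottle, cup and tape roll looked where they started; I did not measure their positions.

**Things to know**
- After I released the second sleeve it sat about 1 mm high, because I lifted slightly before opening the fingers. I pressed it down again, and it then read the same as the other.
- A fourth, similar black piece lies near the orange cutter, about 1.1 m from the base and out of reach. I took it as a look-alike, since at most three fittings are meant, and left it there with the red sleeve.

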